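# Load the cacao melting bath and set its water valve half open

## Robot

A 6-joint arm with a two-finger parallel gripper is mounted at the origin on the work surface. World frame = base frame: x ahead of the robot, y to its left, z up, the work surface at z = 0. Lengths are in m, angles in rad, forces in N, time in s.
With the tool pointing down it reaches from about 0.3 to 0.775 m from the base axis. Payload 14.6 kg.
Tool frame: the origin (TCP) lies on the centre line of the jaws, within the pads' length; the fingertips stand 19 mm ahead of it and the grasp point (between the pads) is the TCP; z points along the fingers, y is the line along which they close (so a half turn about z gives the same grasp; the last joint's range is limited). The gripper opens to 94 mm and grips with 3 to 60 N. Pads are 16 mm wide; open, the fingers measure 119 mm over their backs; the gripper's body (75 mm by 177 mm) begins 78 mm behind the grasp point.
Start: joints at [1.151, 0.3, 1.521, -0, 1.321, -0.067], TCP at [0.19, 0.516, 0.224] pointing down, gripper open.
Joint ranges: [-3.03, 3.03], [-0.79, 2.21], [0.23, 2.52], [-1.04, 4.18], [0, 3.07], [-2.55, 2.55]. Speed limits (rad/s): [2.22, 2.22, 2.57, 3.14, 3.14, 3.14].

## Interface

Orientations are given as [roll, pitch, yaw] about the fixed x, y, z axes, in that order (R = Rz(yaw) Ry(pitch) Rx(roll)).
In Python, from station import get_obs, camera, workorder gives the robot as it stands.
- The arm moves only by the tool play_rows, never from a script. Its argument "motion" is a list that holds one entry, the list of rows, each a list of 7 numbers: the shift along the tool's x, y, z as a fraction of full scale, then the turn, a rotation vector about the tool's x, y, z as a fraction of full scale, then the opening, from -1 (shut) to 1 (fully open). In form: [[[x, y, z, ax, ay, az, grip], ...]]. A call has 1 to 10 rows; each row is the pose to reach, as a shift and turn from the pose commanded when the call began, along the tool's axes at that moment, turning the shorter way round; what a row does not reach only later rows make up. Full scale, the value 1, is 0.25 m for a shift and 2 pi rad for a turn. A row lasts 1/10 s, in which the tool goes at most 50 mm and 8.59 degrees, less where a joint would pass 70% of its speed; a pose out of reach is approached as far as the arm can. A call with a number of a shift or a turn outside -1 to 1 is refused whole. A call with a gripper value outside its range is refused whole. The fingers move at their own pace and stop on an object; "grip_force" is the grip in N (left out, the last holds). Time passes only in rows, so rows that repeat a pose let the fingers close. It gives the time, the measured TCP pose, the force, the opening and the grip force at its end, in the units of the state.
- get_obs(): the state, without advancing time (a new reading comes with each control period).
- camera(name): name is "scene" or "side" or "wrist"; returns a dict with "frame" (384x512x3 uint8, red, green, blue), "z_map" (384x512 float32, m along the optical axis (not along the pixel's ray), 0 where there is no reading), "camera_matrix" (3x3 intrinsics, pixels), "D" ([k1, k2, p1, p2, k3] as OpenCV has them; the pictures are not rectified), "T" (4x4, takes a point from camera to world coordinates); the wrist camera has in their place "T_tool_cam" (4x4, takes a point from camera to tool coordinates, whose origin is the TCP and whose axes are the flange's). Camera axes: x right, y up, looking along -z (the intrinsics and any distortion apply to the point x, -y, -z); pixel columns grow to the right and rows downward; lengths in m; the calibration is good to about 2 mm. A picture is of the moment at which its call begins: read the wrist's pose just before it.
- workorder.hand_in(): hands the job in; it is judged then, once.
The state is a dict: "time_s": time; "qpos": joint angles; "joint_vel": joint speeds; "tau": joint torques, N m; "ee_pos": TCP position; "eef_rot": TCP orientation; "force": force on the tool from outside, world axes, zero at the start; "moment": the same for the moment, N m; "grip_width": finger opening in m; "grip_force": force on a finger pad.
Only numpy, scipy, OpenCV 4.12 (cv2) and the standard library are available. Lean on these libraries where they do the work, as an engineer would, in place of code of your own. Each camera call takes 0.05 s, during which the arm holds its last target. There are 200 camera calls.

## Task

Get the cacao melting bath ready: clear the wooden paddle off the wells and lay it lengthwise, flat and centred on its slate, shut the water valve fully, and only then, with it shut, drop every cacao block from the board into the wells, one block to a well and lying right down inside. When all are in, open the valve to half way (lever at 45 degrees, the long mark) without swinging it well past; leave the small cup and everything else on the table where they stand.

Things in the scene. Friction and masses are not known exactly. Their poses are not given: they have to be found in the camera images.
- bath: Low stainless melting bath, fixed to the table, 310 (its x) x 210 (its y) x 70 mm high, flat top deck with six round wells (two rows of three). Origin: centre of its underside, on the table; z up.
- valve_lever (a joint): Opening of the water valve in rad: 0 = shut (lever points along the bath's +x; hard stop), 1.571 = fully open (lever along the bath's +y; hard stop). Grows counter-clockwise seen from above, about a vertical axis; stays where left (friction 0.2 N m).
- valve_axis (a point): Point on the valve's vertical turning axis at the mid-height of the lever, 104 mm above the table. The valve is a brass ball valve on a copper pipe at the left (+y) side of the bath.
- lever_grip (a point): Point on the black lever where it is best gripped, 78 mm out from the turning axis, in the middle of the lever's section (16 mm wide, 14 mm high). It reaches 92 mm from the axis. Under it a dial plate, radius 50 mm, top at 84 mm, with a mark every 15 degrees, the longest at half open (0.785).
- paddle: Plain wooden stirring paddle lying across the wells of the bath, 200 mm long along its x: handle 18 mm wide and 18 mm high from x = -100 to +35 mm, blade 55 mm wide and 8 mm thick from x = +35 to +100 mm. Origin: underside at mid-length, z up; grip the handle near x = 0. 40 to 70 g.
- slate: Dark slate rest for the paddle, fixed flat on the table left of the bath on the robot's side, 100 (its x) x 230 (its y, its length) x 8 mm. Origin: centre of its underside.
- tasting_cup: Small glazed cup standing on the board among the blocks, 54 mm across, 55 mm high; not to be moved. Origin: centre of its underside.
- bath_hole0 (a point): Centre of the mouth of a round well in the bath, level with the deck, 70 mm above the table; the well is 80 mm across and 40 mm deep, flat floor. The wells are fixed.
- bath_hole1 (a point): Centre of the mouth of a round well in the bath, level with the deck, 70 mm above the table; the well is 80 mm across and 40 mm deep, flat floor. The wells are fixed.
- bath_hole2 (a point): Centre of the mouth of a round well in the bath, level with the deck, 70 mm above the table; the well is 80 mm across and 40 mm deep, flat floor. The wells are fixed.
- bath_hole3 (a point): Centre of the mouth of a round well in the bath, level with the deck, 70 mm above the table; the well is 80 mm across and 40 mm deep, flat floor. The wells are fixed.
- bath_hole4 (a point): Centre of the mouth of a round well in the bath, level with the deck, 70 mm above the table; the well is 80 mm across and 40 mm deep, flat floor. The wells are fixed.
- bath_hole5 (a point): Centre of the mouth of a round well in the bath, level with the deck, 70 mm above the table; the well is 80 mm across and 40 mm deep, flat floor. The wells are fixed.
- block0: Dark brown cacao block, 34 (x) x 64 (y) x 26 mm (z), 50 to 100 g; origin at its centre. Lies on the 8 mm thick wooden board (340 x 220 mm, fixed) right of the bath. Absent in some starts.
- block1: Dark brown cacao block, 34 (x) x 64 (y) x 26 mm (z), 50 to 100 g; origin at its centre. Lies on the 8 mm thick wooden board (340 x 220 mm, fixed) right of the bath. Absent in some starts.
- block2: Dark brown cacao block, 34 (x) x 64 (y) x 26 mm (z), 50 to 100 g; origin at its centre. Lies on the 8 mm thick wooden board (340 x 220 mm, fixed) right of the bath. Absent in some starts.
- block3: Dark brown cacao block, 34 (x) x 64 (y) x 26 mm (z), 50 to 100 g; origin at its centre. Lies on the 8 mm thick wooden board (340 x 220 mm, fixed) right of the bath. Absent in some starts.
- block4: Dark brown cacao block, 34 (x) x 64 (y) x 26 mm (z), 50 to 100 g; origin at its centre. Lies on the 8 mm thick wooden board (340 x 220 mm, fixed) right of the bath. Absent in some starts.
- cup_a: Green glazed cup, 76 mm across, 80 mm high, a bystander to be left alone. Origin: centre of its underside.
- cup_b: Green glazed cup, 76 mm across, 80 mm high, a bystander to be left alone. Origin: centre of its underside.
- bowl: Pale stone bowl, 130 mm across, 60 mm high, a bystander to be left alone. Origin: centre of its underside.
- pouch_a: Upright pouch 120 x 60 x 190 mm, a bystander to be left alone. Origin: centre of its underside.
- pouch_b: Upright pouch 120 x 60 x 150 mm, a bystander to be left alone. Origin: centre of its underside.
- jar: Amber jar, 76 mm across, 120 mm high, a bystander to be left alone. Origin: centre of its underside.

How it is judged:
On the way, in this order (a step that is already met when the one before it is completed fails the run):
1. the valve is fully shut (within 0.08 rad) (value of joint valve_lever below 0.08 rad), for 0.2 s.
2. every block lies down in a well of its own while the valve is still shut (height (world z) of each of block0, block1, block2, block3, block4 below 0.058 m and (horizontal distance between block0 and bath_hole0 below 0.022 m or horizontal distance between block0 and bath_hole1 below 0.022 m or horizontal distance between block0 and bath_hole2 below 0.022 m or horizontal distance between block0 and bath_hole3 below 0.022 m or horizontal distance between block0 and bath_hole4 below 0.022 m or horizontal distance between block0 and bath_hole5 below 0.022 m) and (horizontal distance between block1 and bath_hole0 below 0.022 m or horizontal distance between block1 and bath_hole1 below 0.022 m or horizontal distance between block1 and bath_hole2 below 0.022 m or horizontal distance between block1 and bath_hole3 below 0.022 m or horizontal distance between block1 and bath_hole4 below 0.022 m or horizontal distance between block1 and bath_hole5 below 0.022 m) and (horizontal distance between block2 and bath_hole0 below 0.022 m or horizontal distance between block2 and bath_hole1 below 0.022 m or horizontal distance between block2 and bath_hole2 below 0.022 m or horizontal distance between block2 and bath_hole3 below 0.022 m or horizontal distance between block2 and bath_hole4 below 0.022 m or horizontal distance between block2 and bath_hole5 below 0.022 m) and (horizontal distance between block3 and bath_hole0 below 0.022 m or horizontal distance between block3 and bath_hole1 below 0.022 m or horizontal distance between block3 and bath_hole2 below 0.022 m or horizontal distance between block3 and bath_hole3 below 0.022 m or horizontal distance between block3 and bath_hole4 below 0.022 m or horizontal distance between block3 and bath_hole5 below 0.022 m) and (horizontal distance between block4 and bath_hole0 below 0.022 m or horizontal distance between block4 and bath_hole1 below 0.022 m or horizontal distance between block4 and bath_hole2 below 0.022 m or horizontal distance between block4 and bath_hole3 below 0.022 m or horizontal distance between block4 and bath_hole4 below 0.022 m or horizontal distance between block4 and bath_hole5 below 0.022 m) and value of joint valve_lever below 0.12 rad), for 0.2 s.
3. the valve is half open, 45 degrees give or take 6 (value of joint valve_lever between 0.68 and 0.89 rad), for 0.2 s.
At the end, for the whole second after the job is handed in: Each block lies in its own well (centre 12 mm or more below the deck, within 22 mm of the well axis); valve at 0.68 to 0.89 rad; paddle flat on the slate (middle within 35 mm of its centre, along its length within 0.4 rad); all released and at rest (all of step 3 and height (world z) of each of block0, block1, block2, block3, block4 below 0.058 m and (horizontal distance between block0 and bath_hole0 below 0.022 m or horizontal distance between block0 and bath_hole1 below 0.022 m or horizontal distance between block0 and bath_hole2 below 0.022 m or horizontal distance between block0 and bath_hole3 below 0.022 m or horizontal distance between block0 and bath_hole4 below 0.022 m or horizontal distance between block0 and bath_hole5 below 0.022 m) and (horizontal distance between block1 and bath_hole0 below 0.022 m or horizontal distance between block1 and bath_hole1 below 0.022 m or horizontal distance between block1 and bath_hole2 below 0.022 m or horizontal distance between block1 and bath_hole3 below 0.022 m or horizontal distance between block1 and bath_hole4 below 0.022 m or horizontal distance between block1 and bath_hole5 below 0.022 m) and (horizontal distance between block2 and bath_hole0 below 0.022 m or horizontal distance between block2 and bath_hole1 below 0.022 m or horizontal distance between block2 and bath_hole2 below 0.022 m or horizontal distance between block2 and bath_hole3 below 0.022 m or horizontal distance between block2 and bath_hole4 below 0.022 m or horizontal distance between block2 and bath_hole5 below 0.022 m) and (horizontal distance between block3 and bath_hole0 below 0.022 m or horizontal distance between block3 and bath_hole1 below 0.022 m or horizontal distance between block3 and bath_hole2 below 0.022 m or horizontal distance between block3 and bath_hole3 below 0.022 m or horizontal distance between block3 and bath_hole4 below 0.022 m or horizontal distance between block3 and bath_hole5 below 0.022 m) and (horizontal distance between block4 and bath_hole0 below 0.022 m or horizontal distance between block4 and bath_hole1 below 0.022 m or horizontal distance between block4 and bath_hole2 below 0.022 m or horizontal distance between block4 and bath_hole3 below 0.022 m or horizontal distance between block4 and bath_hole4 below 0.022 m or horizontal distance between block4 and bath_hole5 below 0.022 m) and linear speed of each of block0, block1, block2, block3, block4, paddle below 0.02 m/s and horizontal distance between paddle and slate below 0.035 m and height (world z) of paddle below 0.02 m and angle between paddle's own z axis and vertical below 0.15 rad and angle between the x axis of paddle and the y axis of slate, either way round below 0.4 rad and velocity of joint valve_lever below 0.05 rad/s); the robot touches nothing.
It fails at once if a block is in a well while the valve is open beyond 1.0 rad (value of joint valve_lever above 1 rad and ((height (world z) of block0 below 0.058 m and (horizontal distance between block0 and bath_hole0 below 0.022 m or horizontal distance between block0 and bath_hole1 below 0.022 m or horizontal distance between block0 and bath_hole2 below 0.022 m or horizontal distance between block0 and bath_hole3 below 0.022 m or horizontal distance between block0 and bath_hole4 below 0.022 m or horizontal distance between block0 and bath_hole5 below 0.022 m)) or (height (world z) of block1 below 0.058 m and (horizontal distance between block1 and bath_hole0 below 0.022 m or horizontal distance between block1 and bath_hole1 below 0.022 m or horizontal distance between block1 and bath_hole2 below 0.022 m or horizontal distance between block1 and bath_hole3 below 0.022 m or horizontal distance between block1 and bath_hole4 below 0.022 m or horizontal distance between block1 and bath_hole5 below 0.022 m)) or (height (world z) of block2 below 0.058 m and (horizontal distance between block2 and bath_hole0 below 0.022 m or horizontal distance between block2 and bath_hole1 below 0.022 m or horizontal distance between block2 and bath_hole2 below 0.022 m or horizontal distance between block2 and bath_hole3 below 0.022 m or horizontal distance between block2 and bath_hole4 below 0.022 m or horizontal distance between block2 and bath_hole5 below 0.022 m)) or (height (world z) of block3 below 0.058 m and (horizontal distance between block3 and bath_hole0 below 0.022 m or horizontal distance between block3 and bath_hole1 below 0.022 m or horizontal distance between block3 and bath_hole2 below 0.022 m or horizontal distance between block3 and bath_hole3 below 0.022 m or horizontal distance between block3 and bath_hole4 below 0.022 m or horizontal distance between block3 and bath_hole5 below 0.022 m)) or (height (world z) of block4 below 0.058 m and (horizontal distance between block4 and bath_hole0 below 0.022 m or horizontal distance between block4 and bath_hole1 below 0.022 m or horizontal distance between block4 and bath_hole2 below 0.022 m or horizontal distance between block4 and bath_hole3 below 0.022 m or horizontal distance between block4 and bath_hole4 below 0.022 m or horizontal distance between block4 and bath_hole5 below 0.022 m)))).
It fails at once if a bystander is pushed more than 30 mm or tipped (distance of any of cup_a, cup_b, bowl, pouch_a, pouch_b, jar, tasting_cup from where it was at the start of the episode above 0.03 m or angle between any of cup_a, cup_b, bowl, pouch_a, pouch_b, jar, tasting_cup's own z axis and vertical above 0.6 rad).
Of block0, block1, block2, block3, block4 only 4 to 5 are there at a start; the rules pass over those that are not, and their reading is None.
At some moment in a run one of block0, block1, block2, block3, block4 may be knocked a few centimetres aside while the robot is not near it.
Once in a run the grip may slacken for a moment while it holds something.
It also fails if it takes over 192 s, if anything falls off the work surface, if the arm or the gripper's body presses on something with over 40 N, if the wrist force passes 120 N, or if a joint passes its speed limit or range.

## Working session

There is one attempt and no reset: what is moved stays moved. The work goes in short steps, Python scripts to look and compute and a tool call to move; the robot and the scene stay as the last step left them, time stands still between calls to the robot, and variables do not carry over. Pictures are saved under pics/ and viewed, at most 14 in all, crops included, and the job is handed in when it is done.

Besides the shell and the picture viewer there is one more tool, called after "Call:" in YAML: its name, and indented under it one key for each argument. play_rows: Moves the arm, as the interface text tells. Its arguments: {"type":"object","properties":{"motion":{"type":"array"},"grip_force":{"type":"number"}},"required":["motion"]}

```bash
mkdir -p pics
cat > h.py <<'E'
import numpy as np, cv2
from station import get_obs, camera
from scipy.spatial.transform import Rotation as R
def tool():
    o=get_obs(); T=np.eye(4); T[:3,:3]=R.from_euler('xyz',o['eef_rot']).as_matrix(); T[:3,3]=o['ee_pos']; return T
def cam(n,save=None):
    Tt=tool(); c=camera(n)
    c['W']=c['T'] if 'T' in c else Tt@c['T_tool_cam']
    if save: cv2.imwrite(save,c['frame'][:,:,::-1])
    return c
def rays(c,uv):
    p=cv2.undistortPoints(np.asarray(uv,float).reshape(-1,1,2),c['camera_matrix'],np.asarray(c['D'],float)).reshape(-1,2)
    return np.c_[p[:,0],-p[:,1],-np.ones(len(p))]
def onplane(c,uv,z):
    d=rays(c,uv)@c['W'][:3,:3].T; o=c['W'][:3,3]
    return o+d*((z-o[2])/d[:,2])[:,None]
def cloud(c):
    h,w=c['z_map'].shape; v,u=np.mgrid[:h,:w]
    P=rays(c,np.c_[u.ravel(),v.ravel()])*c['z_map'].reshape(-1,1)
    return (P@c['W'][:3,:3].T+c['W'][:3,3]).reshape(h,w,3)
E
python3 - <<'E'
from h import *
ims=[]
for n in('scene','side','wrist'):
    c=cam(n,f'pics/{n}0.png'); print(n,np.round(c['W'],3).tolist(),c['camera_matrix'][0,0],c['D'],(c['z_map']>0).mean())
print(get_obs())
E
```

```text
scene [[0.065, -0.646, 0.761, 1.938], [0.998, 0.059, -0.035, -0.095], [-0.022, 0.761, 0.648, 1.255], [0.0, 0.0, 0.0, 1.0]] 500.1146208054036 [-0.13840294  0.          0.          0.          0.        ] 0.96734619140625
side [[0.695, 0.414, -0.588, -0.253], [-0.719, 0.378, -0.584, -0.852], [-0.019, 0.828, 0.56, 0.892], [0.0, 0.0, 0.0, 1.0]] 438.6616474691671 [0.0463153 0.        0.        0.        0.       ] 0.9943288167317709
wrist [[0.344, -0.904, -0.252, 0.116], [0.939, 0.331, 0.094, 0.543], [-0.001, -0.269, 0.963, 0.384], [0.0, 0.0, 0.0, 1.0]] 312.8416106312016 [0.00184306 0.         0.         0.         0.        ] 0.9959665934244791
{'time_s': 0.15, 'qpos': array([ 1.15141688e+00,  3.00332869e-01,  1.52143641e+00, -2.46297047e-05,
        1.32072985e+00, -6.65741906e-02]), 'joint_vel': array([ 0.00136865, -0.00071592, -0.00108426,  0.00038413, -0.00051937,
        0.00047869]), 'tau': array([-1.13164959e-03, -5.31964374e+01, -3.52811587e+01,  7.08139152e-02,
        2.36549880e-02, -7.09647884e-05]), 'ee_pos': array([0.18995938, 0.51595054, 0.22402336]), 'eef_rot': array([-3.14068661e+00, -3.64976596e-05,  2.78879349e+00]), 'force': array([-0.89589018, -0.52276246,  0.10315999]), 'moment': array([-0.07650184,  0.00340616, -0.01337001]), 'grip_force': 0.0, 'grip_width': 0.09410066369301924}
```

View pics/scene0.png

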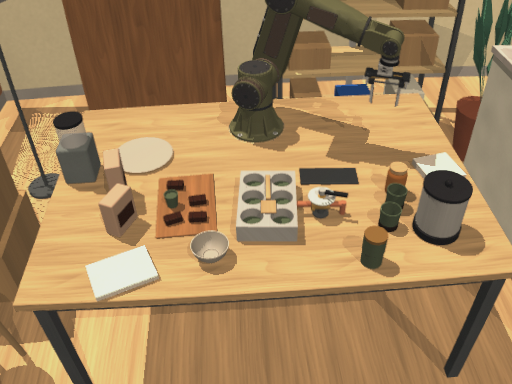

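View pics/side0.png

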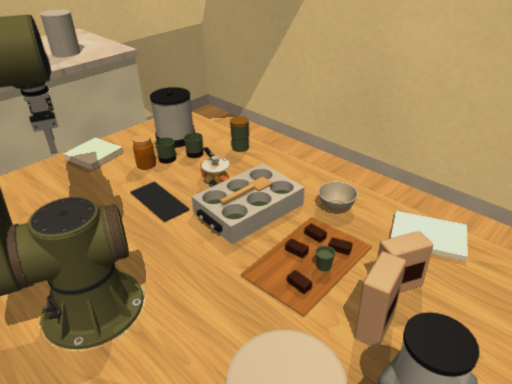

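The scene shows the bath at (267,206) with the paddle across it, the valve at (322,197), the slate at (328,176), four blocks on the board near (187,203) with the small cup at (171,198). The side view agrees: four blocks.

```bash
cat > m.py <<'E'
from h import *
def comps(c,mask,P,amin=20):
    n,l,s,ce=cv2.connectedComponentsWithStats(mask.astype(np.uint8)); out=[]
    for i in range(1,n):
        if s[i,4]>=amin:
            q=P[l==i]; r=cv2.minAreaRect((q[:,:2]*1000).astype(np.float32))
            out.append((ce[i].round(0),s[i,4],q.mean(0).round(4),np.round(r[0],1),np.round(r[1],1),round(r[2],1),np.percentile(q[:,2],[5,50,95]).round(3)))
    return out
if __name__=='__main__':
    for n in('scene','side'):
        c=cam(n); P=cloud(c); hsv=cv2.cvtColor(c['frame'],cv2.COLOR_RGB2HSV).astype(int)
        X,Y,Z=P[...,0],P[...,1],P[...,2]; H,S,V=hsv[...,0],hsv[...,1],hsv[...,2]
        ok=(c['z_map']>0)&(X>.2)&(X<.9)&(abs(Y)<.8)
        print(n,'table',np.median(Z[ok&(abs(Z)<.02)]).round(4))
        def show(t,m,a=20):
            print(t); [print('  ',*o) for o in comps(c,m,P,a)]
        show('deck',ok&(abs(Z-.070)<.006)&(S<80),300)
        show('paddle',ok&(Z>.064)&(Z<.1)&(S>90)&(abs(Y)<.25)&(H>8)&(H<30),30)
        show('slate',ok&(abs(Z-.008)<.008)&(V<70),150)
        show('blocks',ok&(Z>.02)&(Z<.045)&(V<110)&(Y<0),25)
        show('green',ok&(Z>.02)&(H>40)&(H<95)&(S>50)&(V<130),25)
        show('dark lever',ok&(Z>.09)&(Z<.125)&(V<60)&(Y>0),8)
        show('tall',ok&(Z>.04)&(Z<.25),40)
E
python3 m.py
```

```text
scene table 0.0015
deck
   [267. 200.] 1557 [5.854e-01 2.000e-04 6.950e-02] [572.8   1.8] [210.  321.4] 84.7 [0.065 0.069 0.074]
paddle
   [268. 199.] 311 [0.5974 0.0038 0.0809] [564.6   7.5] [ 52.5 205.6] 86.0 [0.073 0.08  0.09 ]
slate
   [328. 176.] 830 [0.3945 0.2622 0.0078] [393.6 261.2] [224.1 112.4] 86.6 [0.002 0.008 0.013]
blocks
   [ 84. 176.] 189 [ 0.33   -0.7238  0.0324] [ 315.6 -711.7] [ 88.8 166.9] 41.9 [0.021 0.031 0.044]
   [175. 184.] 123 [ 0.4198 -0.3453  0.0314] [ 417.3 -346. ] [62.3 43. ] 86.0 [0.022 0.032 0.04 ]
   [253. 182.] 43 [ 0.4358 -0.0403  0.0315] [434.8 -39.8] [24.7 57.6] 4.1 [0.027 0.031 0.039]
   [197. 199.] 134 [ 0.5172 -0.2564  0.0321] [ 512.8 -256.9] [41.8 61.8] 5.6 [0.023 0.033 0.039]
   [253. 199.] 60 [ 0.5363 -0.0489  0.0324] [536.2 -49.8] [29.5 63. ] 6.0 [0.026 0.032 0.043]
   [172. 203.] 50 [ 0.5315 -0.3493  0.0327] [ 530.6 -348.8] [16. 42.] 19.7 [0.022 0.032 0.044]
   [127. 220.] 40 [ 0.6158 -0.5071  0.0391] [ 611.8 -505.4] [ 7.9 92.6] 63.3 [0.031 0.04  0.044]
   [173. 217.] 153 [ 0.6099 -0.3414  0.0333] [ 608.9 -342.9] [42.1 63.8] 24.0 [0.022 0
[... 3055 characters left out ...]
[0.048 0.119 0.201]
   [240. 129.] 466 [0.8359 0.314  0.0947] [851.6 328.6] [90.6 76.6] 24.1 [0.046 0.098 0.127]
   [143. 147.] 474 [0.4907 0.4865 0.0882] [498.7 496.2] [71.7 71.2] 17.1 [0.046 0.09  0.12 ]
   [242. 193.] 4450 [0.558  0.0195 0.0653] [573.2  93.8] [400.1 334.5] 84.6 [0.043 0.068 0.087]
   [338. 192.] 410 [ 0.7881 -0.201   0.0513] [ 781.5 -203.8] [132.2 127. ] 13.7 [0.041 0.052 0.06 ]
   [391. 279.] 4309 [ 0.4807 -0.5604  0.1371] [ 518.5 -535.6] [291.  108.5] 4.2 [0.053 0.148 0.189]
   [325. 254.] 296 [ 0.5147 -0.3509  0.0547] [ 515.8 -350.4] [55.1 49.7] 37.1 [0.043 0.054 0.064]
   [414. 373.] 1391 [ 0.2413 -0.7245  0.2076] [ 272.3 -740. ] [ 98.1 154.3] 19.2 [0.166 0.215 0.247]
```

Run:
```python
import cv2
a=cv2.imread('pics/scene0.png')[150:250,150:420]; b=cv2.imread('pics/side0.png')[130:310,130:400]
a=cv2.resize(a,None,fx=2.9,fy=2.9,interpolation=2);cv2.imwrite('pics/z1.png',a)
```

```text
(no output)
```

View pics/z1.png

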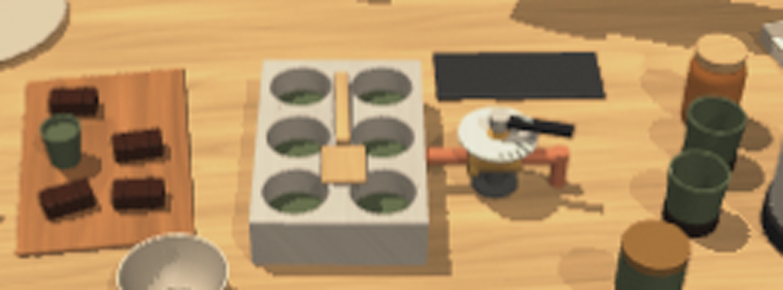

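The zoomed view confirms four blocks and the small cup. The paddle lies along the bath's x with its blade at the far end, and the lever is about 75° open.

```bash
cat > go.py <<'E'
from h import *
import sys
# usage: go.py x,y,z,yawdeg[,...] waypoints from current pose -> fractions per waypoint, rows needed
T=tool(); p0=T[:3,3]; last=p0; lw=0
print('pose',p0.round(4),np.degrees(get_obs()['eef_rot']).round(2),'q6',get_obs()['qpos'][[0,5]].round(2),'t',get_obs()['time_s'])
for a in sys.argv[1:]:
    x,y,z,w=map(float,a.split(','))
    Rt=R.from_euler('xyz',[np.pi,0,np.radians(w)]).as_matrix()
    d=T[:3,:3].T@(np.array([x,y,z])-p0)/.25
    r=R.from_matrix(T[:3,:3].T@Rt).as_rotvec()/(2*np.pi)
    n=max(np.linalg.norm(np.array([x,y,z])-last)/.05, abs(np.linalg.norm(r)*360-lw)/8.59); last=np.array([x,y,z]); lw=np.linalg.norm(r)*360
    print(a,'->',np.r_[d,r].round(4).tolist(),'rows',round(n,1))
E
python3 go.py 0.42,0.28,0.36,180 0.58,0.10,0.36,180
```

```text
pose [0.19   0.516  0.2242] [-179.97   -0.    159.78] q6 [ 1.15 -0.07] t 0.25
0.42,0.28,0.36,180 -> [-1.1895, -0.5684, -0.543, -0.0001, -0.0, -0.0562] rows 7.1
0.58,0.10,0.36,180 -> [-2.0389, -1.0229, -0.5428, -0.0001, -0.0, -0.0562] rows 4.8
```

Call:
play_rows:
  motion:
    - [[-0.95, -0.45, -0.54, 0, 0, -0.056, 1], [-0.95, -0.45, -0.54, 0, 0, -0.056, 1], [-0.95, -0.45, -0.54, 0, 0, -0.056, 1], [-0.95, -0.45, -0.54, 0, 0, -0.056, 1], [-0.95, -0.45, -0.54, 0, 0, -0.056, 1], [-0.95, -0.45, -0.54, 0, 0, -0.056, 1]]

```text
time_s: 0.85
ee_pos: [0.3749, 0.3269, 0.3605]
eef_rot: [3.141, 0.0, 3.141]
force: [0.1, 0.7, 0.2]
grip_width: 0.0942
grip_force: 0.0
```

```bash
python3 go.py 0.58,0.10,0.36,180
```

```text
pose [0.3749 0.3269 0.3605] [1.7999e+02 1.0000e-02 1.7995e+02] q6 [ 0.64 -0.93] t 0.85
0.58,0.10,0.36,180 -> [-0.8212, -0.907, 0.0021, 0.0, 0.0, -0.0001] rows 6.1
```

Call:
play_rows:
  motion:
    - [[-0.82, -0.907, 0, 0, 0, 0, 1], [-0.82, -0.907, 0, 0, 0, 0, 1], [-0.82, -0.907, 0, 0, 0, 0, 1], [-0.82, -0.907, 0, 0, 0, 0, 1], [-0.82, -0.907, 0, 0, 0, 0, 1], [-0.82, -0.907, 0, 0, 0, 0, 1], [-0.82, -0.907, 0, 0, 0, 0, 1], [-0.82, -0.907, 0, 0, 0, 0, 1]]

```text
time_s: 1.65
ee_pos: [0.5793, 0.1006, 0.3586]
eef_rot: [-3.141, -0.001, 3.139]
force: [-0.5, 0.1, 0.1]
grip_width: 0.0942
grip_force: 0.0
```

Run:
```python
from m import *
c=cam('wrist','pics/w1.png'); P=cloud(c); hsv=cv2.cvtColor(c['frame'],cv2.COLOR_RGB2HSV).astype(int)
X,Y,Z=P[...,0],P[...,1],P[...,2]; H,S,V=hsv[...,0],hsv[...,1],hsv[...,2]
ok=(c['z_map']>0)&(Z<.2)
def show(t,m,a=20):
    print(t); [print('  ',*o) for o in comps(c,m,P,a)]
show('deck',ok&(abs(Z-.070)<.005)&(S<80),500)
show('paddle',ok&(Z>.074)&(Z<.095)&(abs(Y-.01)<.05)&(S>90),30)
show('handle',ok&(Z>.083)&(Z<.095)&(abs(Y-.01)<.05)&(S>90),30)
show('slate',ok&(abs(Z-.008)<.008)&(V<70),150)
show('lever',ok&(Z>.1)&(Z<.125)&(V<60)&(Y>0.1),8)
show('dial',ok&(abs(Z-.084)<.006)&(V>150)&(Y>0.12),50)
# wells: dark/low areas in deck
w=(ok&(Z<.060)&(Z>.02)&(abs(Y)<.1)&(X>.43)&(X<.72)).astype(np.uint8)
show('wells',w>0,300)
```

```text
deck
   [188. 135.] 14098 [0.5478 0.0047 0.0702] [572.6   3. ] [210.4 311.7] 84.7 [0.069 0.07  0.072]
paddle
   [190. 162.] 2795 [0.5825 0.0075 0.0825] [563.4   8.2] [ 54.  199.2] 85.9 [0.077 0.079 0.089]
handle
   [190. 124.] 1237 [0.5277 0.011  0.0878] [530.8  10.1] [ 17.2 133.9] 86.4 [0.085 0.088 0.09 ]
slate
   [387.  30.] 7071 [0.3957 0.2948 0.0083] [401.  286.6] [185.9  91.5] 89.9 [0.007 0.008 0.01 ]
   [471. 152.] 161 [0.5773 0.4516 0.0105] [578.4 455. ] [17.7 59.5] 74.4 [0.005 0.011 0.016]
lever
   [375. 195.] 220 [0.6194 0.2624 0.1111] [618.7 259. ] [47.2 10.6] 71.7 [0.11  0.111 0.112]
dial
   [321. 174.] 3120 [0.5969 0.1929 0.0843] [599.9 195.4] [96.6 99.6] 74.2 [0.083 0.084 0.086]
wells
   [154.  80.] 2592 [ 0.4666 -0.0487  0.0342] [468.8 -44.8] [71.3 77.4] 90.0 [0.03  0.032 0.053]
   [230.  87.] 2620 [0.4761 0.0618 0.0331] [478.1  62. ] [74.7 79.7] 89.7 [0.03  0.032 0.048]
   [154. 152.] 2198 [ 0.5716 -0.0584  0.0345] [570.1 -53.7] [73.3 73.6] 69.2 [0.03  0.032 0.054]
   [225. 158.] 2208 [0.5816 0.0528 0.0333] [579.9  54.3] [79.5 75.2] 61.9 [0.03  0.031 0.05 ]
   [150. 213.] 1440 [ 0.6718 -0.0727  0.0348] [668.2 -66.6] [65.6 64.9] 16.7 [0.03  0.032 0.055]
   [222. 222.] 1684 [0.6891 0.045  0.0348] [684.1  45.2] [73.1 69. ] 50.4 [0.03  0.032 0.055]
```

View pics/w1.png

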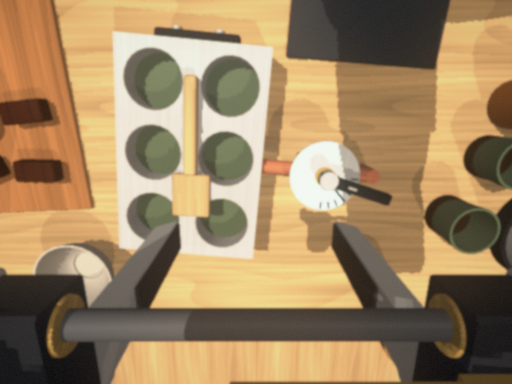

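The wrist view shows the bath at (190,140), the paddle blade at (190,195), and the dial at (325,176) with the lever pointing to (390,197). All sizes match the given ones. Next I grip the paddle.

```bash
python3 go.py 0.562,0.0085,0.15,176 0.562,0.0085,0.093,176
```

```text
pose [0.5787 0.1017 0.3591] [ 1.7999e+02 -3.0000e-02  1.7991e+02] q6 [ 0.11 -1.46] t 1.7
0.562,0.0085,0.15,176 -> [0.0657, -0.3729, 0.8366, 0.0, -0.0001, 0.0109] rows 4.6
0.562,0.0085,0.093,176 -> [0.0655, -0.3729, 1.0646, 0.0, -0.0001, 0.0109] rows 1.1
```

Call:
play_rows:
  motion:
    - [[0.066, -0.373, 0.837, 0, 0, 0.011, 0], [0.066, -0.373, 0.837, 0, 0, 0.011, 0], [0.066, -0.373, 0.837, 0, 0, 0.011, 0], [0.066, -0.373, 0.837, 0, 0, 0.011, 0], [0.066, -0.373, 0.837, 0, 0, 0.011, 0], [0.066, -0.373, 0.837, 0, 0, 0.011, 0], [0.066, -0.373, 0.837, 0, 0, 0.011, 0]]

```text
time_s: 2.4
ee_pos: [0.5625, 0.0096, 0.1518]
eef_rot: [3.141, 0.001, 3.073]
force: [-0.1, 0.7, 0.6]
grip_width: 0.0471
grip_force: 0.0
```

```bash
python3 go.py 0.562,0.0085,0.093,176
```

```text
pose [0.5625 0.0096 0.1518] [1.7999e+02 8.0000e-02 1.7604e+02] q6 [-0.05 -1.55] t 2.4
0.562,0.0085,0.093,176 -> [0.0021, -0.0045, 0.2351, 0.0, 0.0002, 0.0001] rows 1.2
```

Call:
play_rows:
  motion:
    - [[0.002, -0.004, 0.15, 0, 0, 0, 0], [0.002, -0.004, 0.232, 0, 0, 0, 0], [0.002, -0.004, 0.232, 0, 0, 0, 0], [0.002, -0.004, 0.232, 0, 0, 0, -1], [0.002, -0.004, 0.232, 0, 0, 0, -1], [0.002, -0.004, 0.232, 0, 0, 0, -1], [0.002, -0.004, 0.232, 0, 0, 0, -1], [0.002, -0.004, 0.232, 0, 0, 0, -1], [0.002, -0.004, 0.18, 0, 0, 0, -1], [0.002, -0.004, -0.1, 0, 0, 0, -1]]
  grip_force: 25

```text
time_s: 3.4
ee_pos: [0.5596, 0.0073, 0.1525]
eef_rot: [-3.141, -0.008, 3.071]
force: [0.5, 0.3, -0.4]
grip_width: 0.0179
grip_force: 25.0
```

```bash
python3 - <<'E'
from m import *
for n in ('scene','side'):
    c=cam(n,f'pics/{n}1.png'); P=cloud(c); hsv=cv2.cvtColor(c['frame'],cv2.COLOR_RGB2HSV).astype(int)
    V=hsv[...,2]; X,Y,Z=P[...,0],P[...,1],P[...,2]
    m=(c['z_map']>0)&(abs(Z-.008)<.008)&(V<70)&(Y>.1)&(Y<.42)&(X>.3)&(X<.5)
    [print(n,*o) for o in comps(c,m,P,150)]
E
python3 go.py 0.40,0.255,0.22,90 0.39,0.262,0.035,86
```

```text
scene [328. 176.] 858 [0.3928 0.2632 0.0077] [390.6 262.8] [226.5 110.9] 84.8 [0.002 0.008 0.013]
side [159. 201.] 1096 [0.3853 0.2548 0.0075] [388.7 262.8] [232.1 101.2] 85.4 [0.004 0.008 0.011]
pose [0.564  0.0072 0.1618] [179.99   0.52 175.98] q6 [-0.05 -1.55] t 3.5
0.40,0.255,0.22,90 -> [0.7215, 0.9428, -0.2394, 0.0011, 0.0012, 0.2388] rows 10.0
0.39,0.262,0.035,86 -> [0.7701, 0.9679, 0.5002, 0.0011, 0.0011, 0.25] rows 3.7
```

Call:
play_rows:
  motion:
    - [[0.2, 0.25, -0.24, 0, 0, 0.06, -1], [0.4, 0.5, -0.24, 0, 0, 0.12, -1], [0.55, 0.75, -0.24, 0, 0, 0.17, -1], [0.72, 0.94, -0.24, 0, 0, 0.21, -1], [0.76, 0.96, -0.24, 0, 0, 0.24, -1], [0.76, 0.96, -0.24, 0, 0, 0.25, -1], [0.76, 0.96, -0.24, 0, 0, 0.25, -1], [0.76, 0.96, -0.24, 0, 0, 0.25, -1], [0.76, 0.96, -0.24, 0, 0, 0.25, -1], [0.76, 0.96, -0.24, 0, 0, 0.25, -1]]

```text
time_s: 4.5
ee_pos: [0.3887, 0.2604, 0.2159]
eef_rot: [3.141, -0.0, 1.645]
force: [0.3, 0.2, -1.1]
grip_width: 0.0178
grip_force: 25.0
```

```bash
python3 go.py 0.3895,0.2628,0.10,85 0.3895,0.2628,0.034,85
```

```text
pose [0.3887 0.2604 0.2159] [ 1.7996e+02 -2.0000e-02  9.4250e+01] q6 [0.51 0.44] t 4.5
0.3895,0.2628,0.10,85 -> [0.0094, 0.0035, 0.4636, 0.0001, -0.0001, 0.0257] rows 2.3
0.3895,0.2628,0.034,85 -> [0.0093, 0.0033, 0.7276, 0.0001, -0.0001, 0.0257] rows 1.3
```

Call:
play_rows:
  motion:
    - [[0.009, 0.003, 0.1, 0, 0, 0.013, -1], [0.009, 0.003, 0.25, 0, 0, 0.026, -1], [0.009, 0.003, 0.4, 0, 0, 0.026, -1], [0.009, 0.003, 0.55, 0, 0, 0.026, -1], [0.009, 0.003, 0.65, 0, 0, 0.026, -1], [0.009, 0.003, 0.7, 0, 0, 0.026, -1], [0.009, 0.003, 0.727, 0, 0, 0.026, -1], [0.009, 0.003, 0.735, 0, 0, 0.026, -1], [0.009, 0.003, 0.735, 0, 0, 0.026, -1], [0.009, 0.003, 0.735, 0, 0, 0.026, -1]]

```text
time_s: 5.5
ee_pos: [0.39, 0.2626, 0.0324]
eef_rot: [3.14, -0.001, 1.487]
force: [-0.8, 0.2, -0.4]
grip_width: 0.0176
grip_force: 25.0
```

```bash
python3 - <<'E'
from m import *
c=cam('scene','pics/s2.png');P=cloud(c); hsv=cv2.cvtColor(c['frame'],cv2.COLOR_RGB2HSV).astype(int)
X,Y,Z=P[...,0],P[...,1],P[...,2]
o=(c['z_map']>0)&(X>.3)&(X<.48)&(Y>.1)&(Y<.42)&(Z>.005)&(Z<.08)&(hsv[...,2]>110)&(hsv[...,1]>80)
[print(*q) for q in comps(c,o,P,20)]
cv2.imwrite('pics/s2c.png',cv2.resize(c['frame'][120:240,230:430,::-1],None,fx=3,fy=3))
E
python3 go.py
```

```text
[312. 173.] 209 [0.3811 0.1991 0.0165] [373.8 206.7] [94.9 89.7] 86.2 [0.007 0.017 0.026]
[341. 172.] 124 [0.394  0.3137 0.0209] [385.9 316.8] [89.4 54.7] 82.9 [0.009 0.022 0.032]
pose [0.3899 0.2626 0.0323] [ 1.7993e+02 -5.0000e-02  8.5200e+01] q6 [0.51 0.6 ] t 5.55
```

View pics/s2c.png

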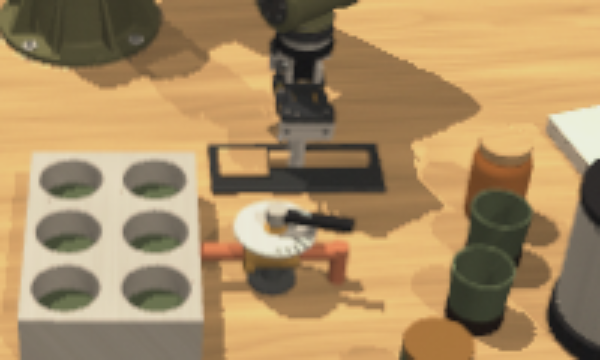

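The paddle is aligned on the slate (blade left, handle right). I lower it 1 mm, release and rise.

Call:
play_rows:
  motion:
    - [[0, 0, 0.004, 0, 0, 0, -1], [0, 0, 0.004, 0, 0, 0, -0.3], [0, 0, 0.004, 0, 0, 0, -0.3], [0, 0, 0.004, 0, 0, 0, -0.3], [0, 0, 0.0, 0, 0, 0, 0], [0, 0, -0.15, 0, 0, 0, 0], [0, 0, -0.35, 0, 0, 0, 0], [0, 0, -0.55, 0, 0, 0, 0], [0, 0, -0.72, 0, 0, 0, 0], [0, 0, -0.72, 0, 0, 0, 0]]

```text
time_s: 6.55
ee_pos: [0.3911, 0.2633, 0.2169]
eef_rot: [3.134, -0.005, 1.487]
force: [0.4, 0.4, -0.4]
grip_width: 0.0472
grip_force: 0.0
```

```bash
python3 - <<'E'
from m import *
c=cam('scene');P=cloud(c); hsv=cv2.cvtColor(c['frame'],cv2.COLOR_RGB2HSV).astype(int)
X,Y,Z=P[...,0],P[...,1],P[...,2]
o=(c['z_map']>0)&(X>.3)&(X<.48)&(Y>.14)&(Y<.39)&(Z>.011)&(Z<.04)&(hsv[...,2]>110)&(hsv[...,1]>80)
[print(*q) for q in comps(c,o,P,20)]
c=cam('wrist','pics/w2.png');P=cloud(c); hsv=cv2.cvtColor(c['frame'],cv2.COLOR_RGB2HSV).astype(int);V=hsv[...,2]
X,Y,Z=P[...,0],P[...,1],P[...,2];ok=(c['z_map']>0)
for t,m in (('lever',ok&(abs(Z-.110)<.006)&(V<60)&(abs(X-.63)<.08)&(abs(Y-.23)<.09)),('dial',ok&(abs(Z-.084)<.005)&(V>120)&(Y>.12)&(abs(X-.6)<.08))):
    print(t);[print(*q) for q in comps(c,m,P,20)]
E
python3 go.py
```

```text
[323. 173.] 292 [0.3907 0.242  0.0196] [391.3 258. ] [201.6  67.1] 81.5 [0.012 0.019 0.028]
lever
dial
[458. 234.] 5164 [0.5886 0.1987 0.0841] [596.5 195.4] [ 90.2 100.5] 31.9 [0.083 0.084 0.085]
pose [0.3895 0.2623 0.2116] [ 1.7995e+02 -4.0000e-02  8.5200e+01] q6 [0.51 0.6 ] t 6.65
```

```bash
python3 go.py 0.622,0.270,0.18,73 0.622,0.270,0.105,73
```

```text
pose [0.3895 0.2623 0.2116] [ 1.7995e+02 -4.0000e-02  8.5200e+01] q6 [0.51 0.6 ] t 6.65
0.622,0.270,0.18,73 -> [0.1083, 0.924, 0.1274, 0.0001, -0.0001, 0.0339] rows 4.7
0.622,0.270,0.105,73 -> [0.1081, 0.9237, 0.4274, 0.0001, -0.0001, 0.0339] rows 1.5
```

Call:
play_rows:
  motion:
    - [[0.108, 0.924, 0.127, 0, 0, 0.034, 0], [0.108, 0.924, 0.127, 0, 0, 0.034, 0], [0.108, 0.924, 0.127, 0, 0, 0.034, 0], [0.108, 0.924, 0.127, 0, 0, 0.034, 0], [0.108, 0.924, 0.127, 0, 0, 0.034, 0], [0.108, 0.924, 0.127, 0, 0, 0.034, 0], [0.108, 0.924, 0.127, 0, 0, 0.034, 0]]

```text
time_s: 7.35
ee_pos: [0.6213, 0.2696, 0.1768]
eef_rot: [-3.138, 0.002, 1.273]
force: [0.1, -0.1, 0.3]
grip_width: 0.0469
grip_force: 0.0
```

```bash
python3 - <<'E'
from m import *
for n in ('side','wrist'):
    c=cam(n,f'pics/{n}3.png'); P=cloud(c); hsv=cv2.cvtColor(c['frame'],cv2.COLOR_RGB2HSV).astype(int);V=hsv[...,2]
    X,Y,Z=P[...,0],P[...,1],P[...,2];ok=(c['z_map']>0)
    print(n);[print(*q) for q in comps(c,ok&(abs(Z-.108)<.008)&(V<70)&(abs(X-.63)<.06)&(abs(Y-.24)<.06),P,8)]
    print('dial');[print(*q) for q in comps(c,ok&(abs(Z-.084)<.005)&(V>120)&(Y>.12)&(abs(X-.6)<.08),P,50)]
E
python3 go.py 0.622,0.270,0.105,73
```

```text
side
[207. 151.] 43 [0.6133 0.2531 0.1084] [614.  250.5] [69.2 13.7] 69.6 [0.104 0.109 0.112]
dial
[215. 165.] 305 [0.5947 0.1918 0.0832] [596.8 194.4] [ 98.  100.4] 50.8 [0.08  0.083 0.086]
wrist
dial
[230. 270.] 2546 [0.5784 0.2119 0.0844] [576.5 214.1] [82.3 38.5] 71.8 [0.083 0.084 0.085]
[284. 272.] 2182 [0.625  0.1959 0.0844] [628.  197.5] [81.1 34.6] 73.7 [0.083 0.084 0.086]
pose [0.6209 0.2701 0.1791] [-1.7994e+02  4.0000e-02  7.2990e+01] q6 [0.36 0.65] t 7.45
0.622,0.270,0.105,73 -> [0.0012, 0.0045, 0.2962, -0.0002, 0.0001, -0.0] rows 1.5
```

View pics/wrist3.png

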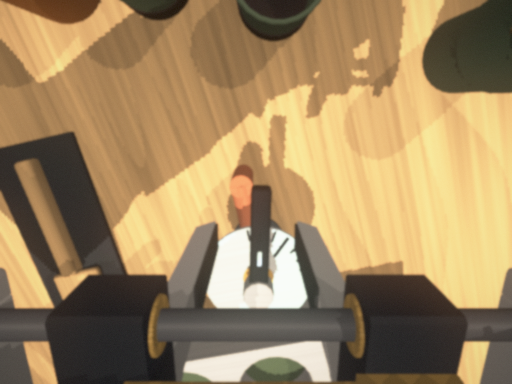

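The lever at (260,190–290) sits midway between the fingers and parallel to them, so I go down and grip.

Call:
play_rows:
  motion:
    - [[0, 0.004, 0.15, 0, 0, 0, 0], [0, 0.004, 0.296, 0, 0, 0, 0], [0, 0.004, 0.296, 0, 0, 0, 0], [0, 0.004, 0.296, 0, 0, 0, 0], [0, 0.004, 0.296, 0, 0, 0, -1], [0, 0.004, 0.296, 0, 0, 0, -1], [0, 0.004, 0.296, 0, 0, 0, -1], [0, 0.004, 0.296, 0, 0, 0, -1], [0, 0.004, 0.296, 0, 0, 0, -1]]
  grip_force: 20

```text
time_s: 8.35
ee_pos: [0.6232, 0.2697, 0.1063]
eef_rot: [3.141, -0.001, 1.273]
force: [0.6, 1.2, 3.5]
grip_width: 0.0159
grip_force: 20.0
```

```bash
cat > arc.py <<'E'
import subprocess,sys,numpy as np
ax=(.598,.1955); r=.078
print(subprocess.run(['python3','go.py']+[f'{ax[0]+r*np.cos(np.radians(a)):.4f},{ax[1]+r*np.sin(np.radians(a)):.4f},0.105,{a}' for a in map(float,sys.argv[1:])],capture_output=True,text=True).stdout)
E
python3 arc.py 66 58 50 42 34 26 18 10
```

```text
pose [0.6232 0.2697 0.1063] [ 1.7995e+02 -4.0000e-02  7.2950e+01] q6 [0.35 0.65] t 8.35
0.6297,0.2668,0.105,66.0 -> [-0.0036, 0.0282, 0.0053, 0.0001, -0.0001, 0.0193] rows 0.8
0.6393,0.2616,0.105,58.0 -> [-0.0123, 0.071, 0.0053, 0.0001, -0.0001, 0.0415] rows 0.9
0.6481,0.2553,0.105,50.0 -> [-0.026, 0.1121, 0.0053, 0.0001, -0.0001, 0.0637] rows 0.9
0.6560,0.2477,0.105,42.0 -> [-0.0458, 0.1512, 0.0053, 0.0001, -0.0002, 0.086] rows 0.9
0.6627,0.2391,0.105,34.0 -> [-0.0709, 0.1869, 0.0054, 0.0001, -0.0002, 0.1082] rows 0.9
0.6681,0.2297,0.105,26.0 -> [-0.1005, 0.2186, 0.0054, 0.0001, -0.0002, 0.1304] rows 0.9
0.6722,0.2196,0.105,18.0 -> [-0.1343, 0.2461, 0.0054, 0.0001, -0.0002, 0.1526] rows 0.9
0.6748,0.2090,0.105,10.0 -> [-0.1718, 0.2685, 0.0054, 0.0001, -0.0002, 0.1749] rows 0.9
```

Call:
play_rows:
  motion:
    - [[-0.004, 0.028, 0, 0, 0, 0.019, -1], [-0.012, 0.071, 0, 0, 0, 0.041, -1], [-0.026, 0.112, 0, 0, 0, 0.064, -1], [-0.046, 0.151, 0, 0, 0, 0.086, -1], [-0.071, 0.187, 0, 0, 0, 0.108, -1], [-0.1, 0.219, 0, 0, 0, 0.13, -1], [-0.134, 0.246, 0, 0, 0, 0.153, -1], [-0.172, 0.268, 0, 0, 0, 0.175, -1], [-0.172, 0.268, 0, 0, 0, 0.175, -1]]

```text
time_s: 9.25
ee_pos: [0.675, 0.2085, 0.1063]
eef_rot: [-3.141, -0.002, 0.17]
force: [3.2, 4.0, 2.6]
grip_width: 0.0157
grip_force: 20.4
```

```bash
python3 arc.py 4 -1 -5 -8
```

```text
pose [0.675  0.2085 0.1063] [-1.7995e+02 -9.0000e-02  9.7300e+00] q6 [0.25 1.65] t 9.25
0.6758,0.2009,0.105,4.0 -> [-0.0021, 0.0306, 0.0053, -0.0001, -0.0003, 0.0159] rows 0.7
0.6760,0.1941,0.105,-1.0 -> [-0.0059, 0.0575, 0.0053, -0.0002, -0.0003, 0.0298] rows 0.6
0.6757,0.1887,0.105,-5.0 -> [-0.0107, 0.0786, 0.0053, -0.0002, -0.0002, 0.0409] rows 0.5
0.6752,0.1846,0.105,-8.0 -> [-0.0155, 0.0944, 0.0053, -0.0002, -0.0002, 0.0493] rows 0.3
```

Call:
play_rows:
  motion:
    - [[-0.002, 0.031, 0, 0, 0, 0.016, -1], [-0.006, 0.057, 0, 0, 0, 0.03, -1], [-0.011, 0.079, 0, 0, 0, 0.041, -1], [-0.013, 0.088, 0, 0, 0, 0.044, -1], [-0.013, 0.088, 0, 0, 0, 0.044, -1]]

```text
time_s: 9.75
ee_pos: [0.6754, 0.1904, 0.1064]
eef_rot: [-3.136, -0.003, -0.097]
force: [7.6, 21.5, -1.2]
grip_width: 0.0162
grip_force: 20.0
```

```bash
python3 go.py
```

```text
pose [0.6754 0.1904 0.1064] [-1.7968e+02 -1.6000e-01 -5.5700e+00] q6 [0.22 1.89] t 9.75
```

The 21 N push shows the lever is on its hard stop. I release and rise.

Call:
play_rows:
  motion:
    - [[-0.012, 0.082, 0, 0, 0, 0.044, -0.2], [0, 0, 0, 0, 0, 0, -0.2], [0, 0, 0, 0, 0, 0, 0], [0, 0, 0, 0, 0, 0, 0], [0, 0, -0.2, 0, 0, 0, 0], [0, 0, -0.4, 0, 0, 0, 0], [0, 0, -0.6, 0, 0, 0, 0], [0, 0, -0.8, 0, 0, 0, 0], [0, 0, -0.8, 0, 0, 0, 0]]

```text
time_s: 10.65
ee_pos: [0.676, 0.1862, 0.3141]
eef_rot: [-3.138, -0.011, -0.103]
force: [0.2, -0.2, 0.7]
grip_width: 0.0474
grip_force: 0.0
```

```bash
python3 go.py 0.58,0.08,0.36,180 0.48,-0.22,0.36,180
```

```text
pose [0.676  0.1862 0.3141] [-179.81   -0.64   -5.91] q6 [0.22 1.89] t 10.65
0.58,0.08,0.36,180 -> [-0.336, 0.4615, -0.1889, -0.0027, 0.0007, 0.4836] rows 20.3
0.48,-0.22,0.36,180 -> [-0.6103, 1.6963, -0.1961, -0.0027, 0.0007, 0.4836] rows 6.3
```

Call:
play_rows:
  motion:
    - [[-0.1, 0.3, -0.1, 0, 0, -0.05, 0.2], [-0.3, 0.6, -0.19, 0, 0, -0.1, 0.2], [-0.45, 0.95, -0.19, 0, 0, -0.2, 0.2], [-0.45, 0.95, -0.19, 0, 0, -0.266, 0.2], [-0.45, 0.95, -0.19, 0, 0, -0.266, 0.2], [-0.45, 0.95, -0.19, 0, 0, -0.266, 0.2], [-0.45, 0.95, -0.19, 0, 0, -0.266, 0.2], [-0.45, 0.95, -0.19, 0, 0, -0.266, 0.2], [-0.45, 0.95, -0.19, 0, 0, -0.266, 0.2], [-0.45, 0.95, -0.19, 0, 0, -0.266, 0.2]]

```text
time_s: 11.65
ee_pos: [0.5384, -0.0386, 0.3526]
eef_rot: [-3.141, 0.0, 1.396]
force: [-0.2, -0.4, -0.2]
grip_width: 0.0564
grip_force: 0.0
```

```bash
python3 go.py 0.57,-0.09,0.36,90
```

```text
pose [ 0.5384 -0.0386  0.3526] [-1.7996e+02  2.0000e-02  8.0010e+01] q6 [-0.14  0.03] t 11.65
0.57,-0.09,0.36,90 -> [-0.1804, 0.1602, -0.0296, -0.0001, 0.0001, -0.0277] rows 1.2
```

Call:
play_rows:
  motion:
    - [[-0.18, 0.16, -0.03, 0, 0, -0.028, 0.2], [-0.18, 0.16, -0.03, 0, 0, -0.028, 0.2], [-0.18, 0.16, -0.03, 0, 0, -0.028, 0.2], [-0.18, 0.16, -0.03, 0, 0, -0.028, 0.2]]

```text
time_s: 12.05
ee_pos: [0.5696, -0.0894, 0.3601]
eef_rot: [-3.141, -0.0, 1.565]
force: [0.6, 0.4, 0.1]
grip_width: 0.0565
grip_force: 0.0
```

```bash
cat > wells.py <<'E'
from m import *
for n in ('wrist','scene','side'):
    c=cam(n,f'pics/{n}4.png'); P=cloud(c); hsv=cv2.cvtColor(c['frame'],cv2.COLOR_RGB2HSV).astype(int);V=hsv[...,2]
    X,Y,Z=P[...,0],P[...,1],P[...,2];ok=(c['z_map']>0)
    deck=(ok&(abs(Z-.070)<.005)&(hsv[...,1]<90)&(abs(Y)<.14)&(X>.38)&(X<.78)).astype(np.uint8)
    for q in comps(c,deck>0,P,500): print(n,'deck',*q)
    cs,h=cv2.findContours(deck,cv2.RETR_CCOMP,cv2.CHAIN_APPROX_NONE)
    for k,g in enumerate(cs):
        if h[0][k][3]>=0 and cv2.contourArea(g)>150:
            W=onplane(c,g.reshape(-1,2),.070)[:,:2]
            A=np.c_[2*W,np.ones(len(W))]; s=np.linalg.lstsq(A,(W**2).sum(1),rcond=None)[0]
            print('  well',s[:2].round(4),'d',round(2*np.sqrt(s[2]+s[:2]@s[:2]),4))
    m=ok&(abs(Z-.110)<.005)&(V<70)&(X>.55)&(X<.75)&(abs(Y-.2)<.1)
    [print(n,'lever',*q) for q in comps(c,m,P,8)]
E
python3 wells.py
```

```text
wrist deck [258.  85.] 20230 [0.5717 0.0111 0.0703] [572.1   3.6] [211.5 312.1] 84.8 [0.069 0.07  0.072]
  well [ 0.6657 -0.0579] d 0.0797
  well [ 0.567  -0.0488] d 0.0799
  well [ 0.4682 -0.0397] d 0.0796
  well [0.6752 0.0458] d 0.0794
  well [0.5764 0.0548] d 0.0797
  well [0.4778 0.0639] d 0.0793
scene deck [267. 200.] 1744 [0.5836 0.0007 0.0696] [572.1   1.8] [210.1 317.5] 84.8 [0.066 0.07  0.074]
  well [0.6796 0.0437] d 0.0805
  well [ 0.6709 -0.0595] d 0.081
  well [0.5813 0.0545] d 0.0834
  well [ 0.571 -0.05 ] d 0.0816
  well [0.4822 0.0632] d 0.0816
  well [ 0.4716 -0.0406] d 0.0826
scene lever [323. 201.] 44 [0.6573 0.1891 0.1105] [651.5 190.3] [13.2 75.6] 85.6 [0.106 0.111 0.115]
side deck [246. 194.] 2050 [ 0.559  -0.002   0.0691] [571.9   4.9] [218.4 316.1] 84.7 [0.066 0.069 0.072]
  well [ 0.4669 -0.0421] d 0.0799
  well [ 0.5656 -0.0513] d 0.0802
  well [0.4753 0.0624] d 0.081
  well [ 0.6649 -0.0609] d 0.0809
  well [0.575  0.0522] d 0.0798
  well [0.6738 0.0432] d 0.0805
side lever [228. 153.] 50 [0.6536 0.1869 0.1091] [649.4 186.7] [18.9 83. ] 85.6 [0.106 0.109 0.112]
```

All six wells come out 80 mm across, on a 99 x 105 mm grid. The lever lies at -4.5° against the bath's -5.3°, so it is shut. Now the board.

```bash
python3 go.py 0.51,-0.40,0.30,90;cat > blk.py <<'E'
from m import *
c=cam('wrist','pics/blk.png'); P=cloud(c); hsv=cv2.cvtColor(c['frame'],cv2.COLOR_RGB2HSV).astype(int);V=hsv[...,2]
X,Y,Z=P[...,0],P[...,1],P[...,2];ok=(c['z_map']>0)&(X>.3)&(X<.72)&(Y<-.12)&(Y>-.5)
[print(*q) for q in comps(c,ok&(abs(Z-.034)<.005)&(V<110),P,60)]
print('cup');[print(*q) for q in comps(c,ok&(abs(Z-.06)<.006),P,60)]
E
```

```text
pose [ 0.5697 -0.0888  0.3608] [179.99   0.    89.77] q6 [-0.22 -0.21] t 12.2
0.51,-0.40,0.30,90 -> [-1.2457, -0.2337, 0.2432, 0.0, 0.0, -0.0006] rows 6.5
```

Call:
play_rows:
  motion:
    - [[-1, -0.23, 0.24, 0, 0, 0, 0.2], [-1, -0.23, 0.24, 0, 0, 0, 0.2], [-1, -0.23, 0.24, 0, 0, 0, 0.2], [-1, -0.23, 0.24, 0, 0, 0, 0.2], [-1, -0.23, 0.24, 0, 0, 0, 0.2], [-1, -0.23, 0.24, 0, 0, 0, 0.2], [-1, -0.23, 0.24, 0, 0, 0, 0.2], [-1, -0.23, 0.24, 0, 0, 0, 0.2]]

```text
time_s: 13.0
ee_pos: [0.5121, -0.338, 0.3013]
eef_rot: [3.141, 0.0, 1.567]
force: [0.7, 0.3, 0.9]
grip_width: 0.0567
grip_force: 0.0
```

```bash
python3 blk.py
```

```text
[325.  96.] 1286 [ 0.6018 -0.251   0.034 ] [ 602.5 -251.6] [62.  34.5] 89.2 [0.032 0.034 0.036]
[255.  99.] 1217 [ 0.5107 -0.2544  0.0342] [ 510.8 -255. ] [32.9 62.8] 6.5 [0.033 0.034 0.036]
[322. 164.] 1078 [ 0.603  -0.3401  0.034 ] [ 603.7 -341.3] [34.2 62.4] 19.6 [0.032 0.034 0.036]
[186. 166.] 1028 [ 0.4144 -0.3433  0.0342] [ 413.8 -344.3] [61.7 33. ] 86.6 [0.032 0.034 0.036]
cup
[430.  55.] 82 [ 0.7187 -0.2042  0.0591] [ 718.6 -204.8] [ 2.8 33.3] 0.4 [0.055 0.06  0.061]
[258. 178.] 492 [ 0.5149 -0.3537  0.061 ] [ 514.9 -350.8] [52.9 53. ] 9.2 [0.054 0.063 0.064]
[294. 267.] 102 [ 0.5661 -0.4853  0.0603] [ 565.6 -486.4] [34.8 15.3] 19.2 [0.055 0.061 0.065]
```

View pics/blk.png

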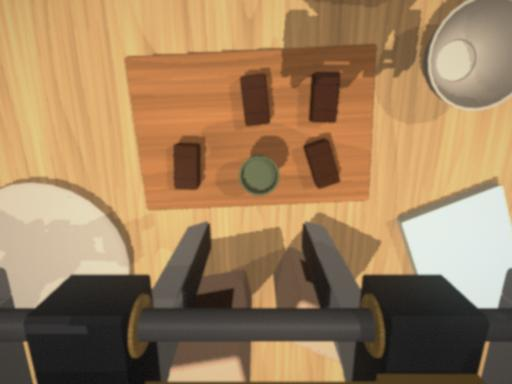

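Four blocks show at (325,96), (255,99), (322,164) and (186,166), and the small cup at (259,175). First block: C.

```bash
python3 go.py 0.6022,-0.2515,0.13,89.5 0.6022,-0.2515,0.031,89.5
```

```text
pose [ 0.5123 -0.3376  0.3015] [1.7994e+02 3.0000e-02 8.9860e+01] q6 [-0.64 -0.64] t 13.05
0.6022,-0.2515,0.13,89.5 -> [0.3457, 0.3581, 0.6863, 0.0002, 0.0001, 0.001] rows 4.2
0.6022,-0.2515,0.031,89.5 -> [0.3459, 0.3577, 1.0823, 0.0002, 0.0001, 0.001] rows 2.0
```

Call:
play_rows:
  motion:
    - [[0.346, 0.358, 0.45, 0, 0, 0.001, 0.2], [0.346, 0.358, 0.686, 0, 0, 0.001, 0.2], [0.346, 0.358, 0.686, 0, 0, 0.001, 0.2], [0.346, 0.358, 0.686, 0, 0, 0.001, 0.2], [0.346, 0.358, 0.686, 0, 0, 0.001, 0.2], [0.346, 0.358, 0.686, 0, 0, 0.001, 0.2], [0.346, 0.358, 0.686, 0, 0, 0.001, 0.2]]

```text
time_s: 13.75
ee_pos: [0.6019, -0.2534, 0.1317]
eef_rot: [3.139, 0.001, 1.561]
force: [-0.2, -0.7, 0.0]
grip_width: 0.0565
grip_force: 0.0
```

```bash
python3 blk.py;python3 go.py 0.6022,-0.2515,0.031,89.5
```

```text
[258. 193.] 2535 [ 0.6037 -0.2493  0.0342] [ 603.7 -250.9] [61.2 32.7] 88.5 [0.033 0.034 0.035]
[152. 198.] 2534 [ 0.5127 -0.2529  0.0341] [ 511.7 -254.1] [32.7 61.6] 6.6 [0.032 0.034 0.035]
[259. 282.] 1874 [ 0.6045 -0.3355  0.034 ] [ 604.6 -339.2] [33.3 59.7] 18.2 [0.032 0.034 0.035]
[ 53. 274.] 968 [ 0.4137 -0.3258  0.0339] [ 414.8 -333.1] [40.8 33.6] 86.7 [0.031 0.034 0.035]
cup
[413. 143.] 250 [ 0.7185 -0.2048  0.0592] [ 718.2 -205.5] [38.3  3.6] 89.9 [0.055 0.06  0.061]
pose [ 0.6018 -0.2539  0.132 ] [1.7981e+02 1.0000e-01 8.9400e+01] q6 [-0.46 -0.44] t 13.8
0.6022,-0.2515,0.031,89.5 -> [0.0103, -0.0, 0.4042, 0.0005, 0.0003, -0.0003] rows 2.0
```

Call:
play_rows:
  motion:
    - [[0.011, 0.003, 0.2, 0, 0, 0, 0.2], [0.011, 0.003, 0.35, 0, 0, 0, 0.2], [0.011, 0.003, 0.404, 0, 0, 0, 0.2], [0.011, 0.003, 0.404, 0, 0, 0, 0.2], [0.011, 0.003, 0.404, 0, 0, 0, -1], [0.011, 0.003, 0.404, 0, 0, 0, -1], [0.011, 0.003, 0.404, 0, 0, 0, -1], [0.011, 0.003, 0.404, 0, 0, 0, -1], [0.011, 0.003, 0.2, 0, 0, 0, -1], [0.011, 0.003, 0, 0, 0, 0, -1]]
  grip_force: 30

```text
time_s: 14.8
ee_pos: [0.6014, -0.2501, 0.1284]
eef_rot: [-3.139, -0.001, 1.561]
force: [0.2, 0.4, -0.2]
grip_width: 0.0336
grip_force: 30.0
```

```bash
python3 go.py 0.6657,-0.0579,0.15,89.5 0.6657,-0.0579,0.075,89.5 0.6657,-0.0579,0.058,89.5
```

```text
pose [ 0.6014 -0.2501  0.1284] [-1.7984e+02 -8.0000e-02  8.9410e+01] q6 [-0.45 -0.44] t 14.8
0.6657,-0.0579,0.15,89.5 -> [0.7713, 0.249, -0.086, -0.0005, -0.0002, -0.0002] rows 4.1
0.6657,-0.0579,0.075,89.5 -> [0.7709, 0.2499, 0.214, -0.0005, -0.0002, -0.0002] rows 1.5
0.6657,-0.0579,0.058,89.5 -> [0.7708, 0.2501, 0.282, -0.0005, -0.0002, -0.0002] rows 0.3
```

Call:
play_rows:
  motion:
    - [[0.77, 0.25, -0.086, 0, 0, 0, -1], [0.77, 0.25, -0.086, 0, 0, 0, -1], [0.77, 0.25, -0.086, 0, 0, 0, -1], [0.77, 0.25, -0.086, 0, 0, 0, -1], [0.77, 0.25, -0.086, 0, 0, 0, -1], [0.77, 0.25, -0.086, 0, 0, 0, -1], [0.77, 0.25, -0.086, 0, 0, 0, -1]]

```text
time_s: 15.5
ee_pos: [0.6663, -0.0594, 0.1495]
eef_rot: [-3.141, 0.0, 1.56]
force: [-0.6, 0.1, -1.0]
grip_width: 0.0339
grip_force: 30.0
```

```bash
cat > held.py <<'E'
from m import *
c=cam('wrist','pics/held.png'); P=cloud(c); hsv=cv2.cvtColor(c['frame'],cv2.COLOR_RGB2HSV).astype(int)
X,Y,Z=P[...,0],P[...,1],P[...,2]; t=tool()[:3,3]; zt=t[2]+.0035
L=P-t
print('rel z med',[ (q[0],q[1],q[2],q[3],q[4],q[5],q[6]) for q in comps(c,(c['z_map']>0)&(abs(L[...,2]-.003)<.008)&(abs(L[...,0])<.06)&(abs(L[...,1])<.06)&(hsv[...,0]<30)&(hsv[...,2]<110)&(hsv[...,1]>60),P,40)])
E
python3 held.py; python3 go.py 0.6657,-0.0579,0.075,89.5 0.6657,-0.0579,0.058,89.5
```

```text
rel z med [(array([256., 248.]), np.int32(6524), array([ 0.6661, -0.0571,  0.1541]), array([666.3, -60.1]), array([62.9, 34.7]), 88.6, array([0.152, 0.154, 0.155]))]
pose [ 0.6663 -0.0599  0.1495] [-1.7997e+02  1.0000e-02  8.9340e+01] q6 [-0.14 -0.13] t 15.55
0.6657,-0.0579,0.075,89.5 -> [0.0078, -0.0023, 0.2981, -0.0001, 0.0, -0.0005] rows 1.5
0.6657,-0.0579,0.058,89.5 -> [0.0078, -0.0022, 0.3661, -0.0001, 0.0, -0.0005] rows 0.3
```

Call:
play_rows:
  motion:
    - [[0.008, -0.002, 0.1, 0, 0, 0, -1], [0.008, -0.002, 0.2, 0, 0, 0, -1], [0.008, -0.002, 0.29, 0, 0, 0, -1], [0.008, -0.002, 0.366, 0, 0, 0, -1], [0.008, -0.002, 0.366, 0, 0, 0, -1], [0.008, -0.002, 0.366, 0, 0, 0, -0.1], [0.008, -0.002, 0.366, 0, 0, 0, -0.1], [0.008, -0.002, 0.3, 0, 0, 0, -0.1], [0.008, -0.002, 0.1, 0, 0, 0, -0.1], [0.008, -0.002, -0.1, 0, 0, 0, 0.2]]

```text
time_s: 16.55
ee_pos: [0.6658, -0.0565, 0.1777]
eef_rot: [3.141, -0.0, 1.561]
force: [0.0, -0.2, -0.0]
grip_width: 0.0473
grip_force: 0.0
```

```bash
cat > inw.py <<'E'
from m import *
for n in ('scene','side'):
    c=cam(n); P=cloud(c); hsv=cv2.cvtColor(c['frame'],cv2.COLOR_RGB2HSV).astype(int);V=hsv[...,2];S=hsv[...,1];H=hsv[...,0]
    X,Y,Z=P[...,0],P[...,1],P[...,2];ok=(c['z_map']>0)&(V<110)&(S>70)&((H<18)|(H>170))
    print(n);[print(*q) for q in comps(c,ok&(Z<.08)&(Z>.02)&(abs(Y)<.12)&(X>.4)&(X<.75),P,15)]
    print('board');[print(*q) for q in comps(c,ok&(abs(Z-.034)<.006)&(Y<-.12)&(Y>-.45)&(X>.33)&(X<.7),P,30)]
E
python3 inw.py; python3 go.py 0.5108,-0.2545,0.20,96 0.5108,-0.2545,0.13,96
```

```text
scene
[251. 218.] 125 [ 0.6638 -0.0602  0.0542] [653.7 -60.8] [63.4 60.3] 88.8 [0.043 0.055 0.061]
board
[175. 183.] 95 [ 0.4182 -0.3447  0.0336] [ 415.2 -346.1] [63.8 41.3] 86.8 [0.029 0.034 0.038]
[197. 198.] 105 [ 0.5157 -0.2562  0.0338] [ 514.4 -257.2] [38.3 62.4] 13.8 [0.029 0.034 0.038]
[172. 217.] 110 [ 0.6098 -0.3426  0.0347] [ 605.7 -344.3] [38.  62.6] 16.9 [0.029 0.035 0.039]
side
[279. 190.] 77 [ 0.664  -0.0509  0.0548] [665.1 -49.6] [36.6 60.4] 0.3 [0.051 0.055 0.058]
board
[297. 246.] 167 [ 0.5072 -0.2574  0.0332] [ 508.8 -255.7] [32.9 63.8] 8.5 [0.03  0.033 0.037]
[340. 244.] 164 [ 0.6007 -0.3445  0.0332] [ 603.1 -343.1] [35.3 61.2] 17.9 [0.03  0.033 0.036]
[299. 279.] 219 [ 0.4096 -0.3467  0.0334] [ 411.7 -345.6] [62.6 31.7] 85.7 [0.029 0.033 0.037]
pose [ 0.6687 -0.0568  0.185 ] [1.7921e+02 1.0000e-01 8.9420e+01] q6 [-0.14 -0.13] t 16.65
0.5108,-0.2545,0.20,96 -> [-0.7971, -0.6229, -0.067, 0.0022, 0.0004, -0.0183] rows 5.1
0.5108,-0.2545,0.13,96 -> [-0.7966, -0.6267, 0.213, 0.0022, 0.0004, -0.0183] rows 1.4
```

The first block lies flat in its well, with its top at 56 mm. Next is block B.

Call:
play_rows:
  motion:
    - [[-0.797, -0.623, -0.02, 0, 0, -0.018, 0.2], [-0.797, -0.623, -0.02, 0, 0, -0.018, 0.2], [-0.797, -0.623, -0.02, 0, 0, -0.018, 0.2], [-0.797, -0.623, -0.02, 0, 0, -0.018, 0.2], [-0.797, -0.625, 0.213, 0, 0, -0.018, 0.2], [-0.797, -0.625, 0.213, 0, 0, -0.018, 0.2], [-0.797, -0.625, 0.213, 0, 0, -0.018, 0.2], [-0.797, -0.625, 0.213, 0, 0, -0.018, 0.2]]

```text
time_s: 17.45
ee_pos: [0.5085, -0.2543, 0.123]
eef_rot: [3.14, 0.001, 1.673]
force: [-0.3, 0.6, 0.6]
grip_width: 0.0566
grip_force: 0.0
```

```bash
python3 blk.py;python3 go.py 0.5115,-0.2545,0.031,96.5
```

```text
[259. 199.] 2700 [ 0.5109 -0.2523  0.0341] [ 511.2 -253.8] [32.4 61.6] 5.4 [0.033 0.034 0.035]
[144. 265.] 912 [ 0.4162 -0.3234  0.0339] [ 414.8 -329.2] [34.3 32.7] 84.9 [0.031 0.034 0.035]
[357. 274.] 185 [ 0.6057 -0.3134  0.0333] [ 608.7 -315.5] [11.2 22.2] 36.9 [0.03  0.034 0.035]
[253. 282.] 189 [ 0.5139 -0.3307  0.0342] [ 514.9 -332.6] [38.9 11.4] 1.1 [0.03  0.034 0.039]
cup
[252. 298.] 461 [ 0.5131 -0.3289  0.0605] [ 514.  -331.6] [45.9 16.7] 2.1 [0.055 0.062 0.064]
[253. 345.] 253 [ 0.5179 -0.3734  0.0623] [ 517.8 -373.4] [36.3  8.5] 4.8 [0.059 0.063 0.064]
pose [ 0.509  -0.2539  0.1233] [1.7988e+02 8.0000e-02 9.5910e+01] q6 [-0.53 -0.63] t 17.5
0.5115,-0.2545,0.031,96.5 -> [-0.0027, 0.009, 0.3694, 0.0003, 0.0002, -0.0016] rows 1.8
```

Call:
play_rows:
  motion:
    - [[-0.002, 0.008, 0.15, 0, 0, 0, 0.2], [-0.002, 0.008, 0.3, 0, 0, 0, 0.2], [-0.002, 0.008, 0.369, 0, 0, 0, 0.2], [-0.002, 0.008, 0.369, 0, 0, 0, 0.2], [-0.002, 0.008, 0.369, 0, 0, 0, -1], [-0.002, 0.008, 0.369, 0, 0, 0, -1], [-0.002, 0.008, 0.369, 0, 0, 0, -1], [-0.002, 0.008, 0.369, 0, 0, 0, -1], [-0.002, 0.008, 0.2, 0, 0, 0, -1], [-0.002, 0.008, 0, 0, 0, 0, -1]]

```text
time_s: 18.5
ee_pos: [0.5089, -0.2539, 0.1211]
eef_rot: [-3.138, -0.002, 1.674]
force: [0.1, 0.0, -0.1]
grip_width: 0.0336
grip_force: 30.0
```

```bash
python3 go.py 0.567,-0.0488,0.15,96
```

```text
pose [ 0.5089 -0.2539  0.1211] [-1.7981e+02 -1.4000e-01  9.5890e+01] q6 [-0.53 -0.63] t 18.5
0.567,-0.0488,0.15,96 -> [0.7924, 0.3149, -0.1148, -0.0005, -0.0004, -0.0003] rows 4.3
```

Call:
play_rows:
  motion:
    - [[0.2, 0.08, -0.115, 0, 0, 0, -1], [0.792, 0.315, -0.115, 0, 0, 0, -1], [0.792, 0.315, -0.115, 0, 0, 0, -1], [0.792, 0.315, -0.115, 0, 0, 0, -1], [0.792, 0.315, -0.115, 0, 0, 0, -1], [0.792, 0.315, -0.115, 0, 0, 0, -1], [0.792, 0.315, -0.115, 0, 0, 0, -1], [0.792, 0.315, -0.115, 0, 0, 0, -1]]

```text
time_s: 19.3
ee_pos: [0.5676, -0.0505, 0.1502]
eef_rot: [-3.141, 0.0, 1.673]
force: [-0.2, -0.8, -0.5]
grip_width: 0.0338
grip_force: 30.0
```

```bash
python3 held.py; python3 go.py 0.567,-0.0488,0.058,96
```

```text
rel z med [(array([256., 247.]), np.int32(6491), array([ 0.5671, -0.0479,  0.1541]), array([567.5, -50.8]), array([34.6, 63.4]), 5.7, array([0.152, 0.154, 0.155]))]
pose [ 0.5677 -0.0506  0.1502] [-179.99    0.     95.81] q6 [-0.15 -0.25] t 19.35
0.567,-0.0488,0.058,96 -> [0.0073, -0.0019, 0.3687, -0.0, 0.0, -0.0005] rows 1.8
```

Call:
play_rows:
  motion:
    - [[0.008, -0.002, 0.1, 0, 0, 0, -1], [0.008, -0.002, 0.2, 0, 0, 0, -1], [0.008, -0.002, 0.29, 0, 0, 0, -1], [0.008, -0.002, 0.368, 0, 0, 0, -1], [0.008, -0.002, 0.368, 0, 0, 0, -1], [0.008, -0.002, 0.368, 0, 0, 0, -0.1], [0.008, -0.002, 0.368, 0, 0, 0, -0.1], [0.008, -0.002, 0.3, 0, 0, 0, -0.1], [0.008, -0.002, 0.1, 0, 0, 0, -0.1], [0.008, -0.002, -0.1, 0, 0, 0, 0.2]]

```text
time_s: 20.35
ee_pos: [0.5669, -0.0476, 0.1775]
eef_rot: [-3.141, -0.0, 1.673]
force: [0.6, 0.5, 0.7]
grip_width: 0.0475
grip_force: 0.0
```

```bash
python3 inw.py; python3 go.py 0.604,-0.341,0.20,109 0.604,-0.341,0.13,109
```

```text
scene
[253. 200.] 105 [ 0.5653 -0.0492  0.055 ] [559.2 -49.8] [62.9 58.2] 76.3 [0.049 0.055 0.061]
[251. 218.] 125 [ 0.6641 -0.0597  0.0545] [662.9 -57.7] [54.3 65.8] 37.5 [0.044 0.056 0.059]
board
[175. 183.] 92 [ 0.4175 -0.3451  0.0333] [ 419.2 -346.6] [44.2 59.6] 1.4 [0.029 0.033 0.038]
[173. 217.] 113 [ 0.608  -0.3414  0.0345] [ 606.8 -343.4] [39.  63.5] 20.8 [0.03  0.035 0.038]
side
[279. 190.] 79 [ 0.664  -0.0506  0.055 ] [662.3 -48.9] [61.3 36.1] 85.5 [0.051 0.055 0.058]
[257. 202.] 101 [ 0.5639 -0.0429  0.0548] [563.2 -42.6] [37.6 63.1] 7.4 [0.051 0.055 0.058]
board
[340. 244.] 168 [ 0.6008 -0.3442  0.033 ] [ 602.6 -343.7] [34.8 61.1] 19.7 [0.029 0.033 0.036]
[299. 279.] 220 [ 0.4104 -0.3471  0.0334] [ 412.2 -345.5] [63.8 32.1] 87.1 [0.03  0.033 0.036]
pose [ 0.5699 -0.0479  0.1834] [179.3    0.18  95.89] q6 [-0.15 -0.25] t 20.45
0.604,-0.341,0.20,109 -> [-1.1803, 0.0164, -0.0625, 0.0019, 0.0007, -0.0364] rows 5.9
0.604,-0.341,0.13,109 -> [-1.1794, 0.013, 0.2175, 0.0019, 0.0007, -0.0364] rows 1.4
```

Call:
play_rows:
  motion:
    - [[-1, 0.015, -0.06, 0, 0, -0.036, 0.2], [-1, 0.015, -0.06, 0, 0, -0.036, 0.2], [-1, 0.015, -0.06, 0, 0, -0.036, 0.2], [-1, 0.015, -0.06, 0, 0, -0.036, 0.2], [-1, 0.015, -0.06, 0, 0, -0.036, 0.2], [-1, 0.015, 0, 0, 0, -0.036, 0.2], [-1, 0.015, 0, 0, 0, -0.036, 0.2]]

```text
time_s: 21.15
ee_pos: [0.5957, -0.2965, 0.1733]
eef_rot: [-3.14, -0.002, 1.898]
force: [-0.5, 0.2, -0.7]
grip_width: 0.0563
grip_force: 0.0
```

```bash
python3 blk.py;python3 go.py 0.604,-0.341,0.12,109.5 0.604,-0.341,0.031,109.5
```

```text
[ 67. 171.] 2115 [ 0.4158 -0.3423  0.0341] [ 414.9 -343.7] [61.1 32.4] 86.8 [0.032 0.034 0.036]
[177. 197.] 77 [ 0.5244 -0.3325  0.034 ] [ 523.1 -334. ] [ 9.2 35.9] 65.4 [0.03  0.034 0.038]
[251. 226.] 1700 [ 0.6042 -0.3386  0.0341] [ 604.9 -340. ] [31.8 60.7] 18.0 [0.033 0.034 0.035]
cup
[423. 143.] 168 [ 0.7186 -0.2063  0.0591] [ 718.2 -206.4] [36.7  3.5] 89.9 [0.055 0.06  0.061]
[154. 221.] 1172 [ 0.5137 -0.3534  0.0605] [ 515.5 -350.9] [53.7 53. ] 18.7 [0.054 0.062 0.064]
[192. 357.] 312 [ 0.5896 -0.4902  0.06  ] [ 590.  -490.4] [ 3.3 43.9] 64.4 [0.055 0.06  0.065]
pose [ 0.5961 -0.2953  0.1744] [-1.7994e+02 -9.0000e-02  1.0883e+02] q6 [-0.52 -0.84] t 21.2
0.604,-0.341,0.12,109.5 -> [-0.1836, -0.029, 0.2172, -0.0002, -0.0002, -0.0019] rows 1.4
0.604,-0.341,0.031,109.5 -> [-0.1841, -0.0287, 0.5732, -0.0002, -0.0002, -0.0019] rows 1.8
```

Call:
play_rows:
  motion:
    - [[-0.184, -0.028, 0.1, 0, 0, -0.001, 0.2], [-0.184, -0.028, 0.217, 0, 0, -0.001, 0.2], [-0.184, -0.028, 0.35, 0, 0, -0.001, 0.2], [-0.184, -0.028, 0.5, 0, 0, -0.001, 0.2], [-0.184, -0.028, 0.573, 0, 0, -0.001, 0.2], [-0.184, -0.028, 0.573, 0, 0, -0.001, 0.2], [-0.184, -0.028, 0.573, 0, 0, -0.001, -1], [-0.184, -0.028, 0.573, 0, 0, -0.001, -1], [-0.184, -0.028, 0.573, 0, 0, -0.001, -1], [-0.184, -0.028, 0.573, 0, 0, -0.001, -1]]

```text
time_s: 22.2
ee_pos: [0.6055, -0.3418, 0.0337]
eef_rot: [3.14, 0.002, 1.906]
force: [-0.5, 2.1, 7.6]
grip_width: 0.0334
grip_force: 30.0
```

```bash
python3 go.py 0.604,-0.29,0.15,109 0.4682,-0.0397,0.15,96
```

```text
pose [ 0.6055 -0.3418  0.0337] [1.7992e+02 1.0000e-01 1.0922e+02] q6 [-0.57 -0.9 ] t 22.2
0.604,-0.29,0.15,109 -> [0.1969, 0.0634, -0.4656, 0.0002, 0.0003, 0.0006] rows 2.5
0.4682,-0.0397,0.15,96 -> [1.3211, -0.12, -0.4678, 0.0003, 0.0002, 0.0367] rows 5.7
```

Call:
play_rows:
  motion:
    - [[0, 0, -0.15, 0, 0, 0, -1], [0, 0, -0.3, 0, 0, 0, -1], [0.1, 0.03, -0.466, 0, 0, 0, -1], [0.3, 0, -0.466, 0, 0, 0.01, -1], [0.5, -0.02, -0.466, 0, 0, 0.02, -1], [0.7, -0.07, -0.466, 0, 0, 0.03, -1], [0.95, -0.1, -0.466, 0, 0, 0.037, -1], [0.95, -0.1, -0.466, 0, 0, 0.037, -1], [0.95, -0.1, -0.466, 0, 0, 0.037, -1], [0.95, -0.1, -0.466, 0, 0, 0.037, -1]]

```text
time_s: 23.2
ee_pos: [0.5038, -0.1262, 0.149]
eef_rot: [3.141, 0.001, 1.674]
force: [-0.1, 0.7, -1.3]
grip_width: 0.0334
grip_force: 30.0
```

```bash
python3 held.py; python3 go.py 0.4682,-0.0397,0.15,96
```

```text
rel z med [(array([256., 243.]), np.int32(6244), array([ 0.5031, -0.1231,  0.1496]), array([ 503.5, -125.2]), array([36.2, 62.3]), 5.7, array([0.148, 0.15 , 0.151]))]
pose [ 0.5038 -0.1266  0.1487] [1.7996e+02 3.0000e-02 9.5880e+01] q6 [-0.32 -0.42] t 23.25
0.4682,-0.0397,0.15,96 -> [0.3603, -0.1059, -0.0054, 0.0001, 0.0001, -0.0003] rows 1.9
```

Call:
play_rows:
  motion:
    - [[0.36, -0.106, -0.005, 0, 0, 0, -1], [0.36, -0.106, -0.005, 0, 0, 0, -1], [0.36, -0.106, -0.005, 0, 0, 0, -1], [0.36, -0.106, -0.005, 0, 0, 0, -1], [0.36, -0.106, -0.005, 0, 0, 0, -1]]

```text
time_s: 23.75
ee_pos: [0.4682, -0.0399, 0.1497]
eef_rot: [3.141, 0.0, 1.673]
force: [-0.4, -0.4, -1.1]
grip_width: 0.0338
grip_force: 30.0
```

```bash
python3 held.py; python3 go.py 0.4682,-0.0397,0.061,96
```

```text
rel z med [(array([255., 242.]), np.int32(6179), array([ 0.4674, -0.0365,  0.1502]), array([467.8, -39.1]), array([34.5, 62.6]), 6.1, array([0.149, 0.15 , 0.151]))]
pose [ 0.4681 -0.0399  0.1496] [1.800e+02 1.000e-02 9.581e+01] q6 [-0.16 -0.26] t 23.8
0.4682,-0.0397,0.061,96 -> [0.0009, 0.0005, 0.3544, 0.0, 0.0, -0.0005] rows 1.8
```

Call:
play_rows:
  motion:
    - [[0, 0, 0.1, 0, 0, 0, -1], [0, 0, 0.2, 0, 0, 0, -1], [0, 0, 0.28, 0, 0, 0, -1], [0, 0, 0.354, 0, 0, 0, -1], [0, 0, 0.354, 0, 0, 0, -1], [0, 0, 0.354, 0, 0, 0, -0.1], [0, 0, 0.354, 0, 0, 0, -0.1], [0, 0, 0.3, 0, 0, 0, -0.1], [0, 0, 0.1, 0, 0, 0, -0.1], [0, 0, -0.1, 0, 0, 0, 0.2]]

```text
time_s: 24.8
ee_pos: [0.4671, -0.0388, 0.1768]
eef_rot: [-3.141, -0.0, 1.674]
force: [0.8, 0.1, 0.1]
grip_width: 0.0473
grip_force: 0.0
```

```bash
python3 inw.py; python3 go.py 0.414,-0.28,0.18,87 0.414,-0.345,0.16,87
```

```text
scene
[254. 182.] 85 [ 0.4646 -0.0399  0.0548] [457.8 -40.2] [62.7 61.8] 59.7 [0.048 0.055 0.06 ]
[253. 200.] 106 [ 0.5646 -0.0497  0.0546] [557.2 -49.8] [62.2 62.5] 86.4 [0.046 0.056 0.06 ]
[251. 218.] 124 [ 0.6636 -0.0601  0.0541] [657.7 -59.5] [58.2 65. ] 18.0 [0.041 0.055 0.061]
board
[175. 184.] 97 [ 0.4184 -0.3454  0.033 ] [ 419.5 -346.9] [47.1 59.3] 1.7 [0.029 0.033 0.037]
side
[279. 190.] 81 [ 0.6646 -0.0507  0.0548] [664.7 -47.8] [65.2 36.4] 85.9 [0.051 0.055 0.058]
[257. 202.] 106 [ 0.5645 -0.0422  0.0545] [563.8 -40. ] [33.3 62.3] 9.7 [0.049 0.055 0.058]
[232. 214.] 125 [ 0.4649 -0.0324  0.0544] [465.  -29.7] [38.6 66.4] 1.1 [0.047 0.055 0.058]
board
[299. 279.] 229 [ 0.4102 -0.3476  0.0332] [ 411.3 -345.6] [64.1 33.6] 88.5 [0.03  0.033 0.036]
pose [ 0.4701 -0.0392  0.1818] [1.7936e+02 1.7000e-01 9.5890e+01] q6 [-0.16 -0.26] t 24.9
0.414,-0.28,0.18,87 -> [-0.935, -0.3222, 0.0065, 0.0018, 0.0003, 0.0247] rows 4.9
0.414,-0.345,0.16,87 -> [-1.1934, -0.3498, 0.087, 0.0018, 0.0003, 0.0247] rows 1.4
```

Call:
play_rows:
  motion:
    - [[-1, -0.33, 0, 0, 0, 0.025, 0.2], [-1, -0.33, 0, 0, 0, 0.025, 0.2], [-1, -0.33, 0, 0, 0, 0.025, 0.2], [-1, -0.33, 0, 0, 0, 0.025, 0.2], [-1, -0.33, 0, 0, 0, 0.025, 0.2], [-1, -0.33, 0.03, 0, 0, 0.025, 0.2], [-1, -0.33, 0.03, 0, 0, 0.025, 0.2]]

```text
time_s: 25.6
ee_pos: [0.4102, -0.2971, 0.1665]
eef_rot: [-3.141, -0.001, 1.514]
force: [0.7, -0.4, -0.0]
grip_width: 0.0564
grip_force: 0.0
```

```bash
python3 blk.py;python3 go.py 0.4145,-0.345,0.12,87 0.4145,-0.345,0.032,87
```

```text
[263. 230.] 1723 [ 0.4142 -0.3414  0.0342] [ 414.2 -342.9] [60.3 31.9] 86.5 [0.033 0.034 0.035]
[352. 218.] 121 [ 0.5036 -0.334   0.0341] [ 505.6 -334.8] [37.3 11.1] 30.7 [0.03  0.034 0.039]
cup
[374. 246.] 1189 [ 0.5171 -0.3528  0.0605] [ 515.2 -350.6] [53.1 53.4] 86.0 [0.054 0.062 0.064]
pose [ 0.4108 -0.2958  0.1669] [-1.7997e+02 -3.0000e-02  8.6810e+01] q6 [-0.7  -0.64] t 25.65
0.4145,-0.345,0.12,87 -> [-0.1957, 0.026, 0.1876, -0.0001, -0.0001, -0.0005] rows 1.4
0.4145,-0.345,0.032,87 -> [-0.1959, 0.0262, 0.5396, -0.0001, -0.0001, -0.0005] rows 1.8
```

Call:
play_rows:
  motion:
    - [[-0.193, 0.026, 0.1, 0, 0, 0, 0.2], [-0.193, 0.026, 0.19, 0, 0, 0, 0.2], [-0.193, 0.026, 0.3, 0, 0, 0, 0.2], [-0.193, 0.026, 0.45, 0, 0, 0, 0.2], [-0.193, 0.026, 0.54, 0, 0, 0, 0.2], [-0.193, 0.026, 0.54, 0, 0, 0, 0.2], [-0.193, 0.026, 0.54, 0, 0, 0, -1], [-0.193, 0.026, 0.54, 0, 0, 0, -1], [-0.193, 0.026, 0.54, 0, 0, 0, -1], [-0.193, 0.026, 0.54, 0, 0, 0, -1]]

```text
time_s: 26.65
ee_pos: [0.4156, -0.3447, 0.0336]
eef_rot: [3.14, 0.001, 1.517]
force: [-0.2, 2.1, 7.9]
grip_width: 0.034
grip_force: 30.0
```

```bash
python3 go.py 0.4145,-0.30,0.16,87 0.4778,0.0639,0.16,87 0.5764,0.0548,0.16,87
```

```text
pose [ 0.4156 -0.3447  0.0336] [1.799e+02 7.000e-02 8.690e+01] q6 [-0.76 -0.71] t 26.65
0.4145,-0.30,0.16,87 -> [0.1775, -0.0131, -0.5058, 0.0003, 0.0002, -0.0003] rows 2.7
0.4778,0.0639,0.16,87 -> [1.6447, 0.161, -0.5072, 0.0003, 0.0002, -0.0003] rows 7.4
0.5764,0.0548,0.16,87 -> [1.6297, 0.5568, -0.5065, 0.0003, 0.0002, -0.0003] rows 2.0
```

Call:
play_rows:
  motion:
    - [[0, 0, -0.15, 0, 0, 0, -1], [0, 0, -0.3, 0, 0, 0, -1], [0.1, 0, -0.507, 0, 0, 0, -1], [0.3, 0.03, -0.507, 0, 0, 0, -1], [0.5, 0.05, -0.507, 0, 0, 0, -1], [0.7, 0.08, -0.507, 0, 0, 0, -1], [0.9, 0.1, -0.507, 0, 0, 0, -1], [0.98, 0.12, -0.507, 0, 0, 0, -1], [0.98, 0.12, -0.507, 0, 0, 0, -1]]

```text
time_s: 27.55
ee_pos: [0.4587, -0.0988, 0.1597]
eef_rot: [3.14, -0.0, 1.52]
force: [0.6, -0.1, -1.1]
grip_width: 0.0342
grip_force: 30.0
```

```bash
python3 go.py 0.4778,0.0639,0.15,87
```

```text
pose [ 0.4587 -0.0988  0.1597] [179.93  -0.    87.09] q6 [-0.29 -0.24] t 27.55
0.4778,0.0639,0.15,87 -> [0.6539, 0.0432, 0.0388, 0.0002, -0.0, 0.0003] rows 3.3
```

Call:
play_rows:
  motion:
    - [[0.3, 0.02, 0.039, 0, 0, 0, -1], [0.654, 0.043, 0.039, 0, 0, 0, -1], [0.654, 0.043, 0.039, 0, 0, 0, -1], [0.654, 0.043, 0.039, 0, 0, 0, -1], [0.654, 0.043, 0.039, 0, 0, 0, -1], [0.654, 0.043, 0.039, 0, 0, 0, -1], [0.654, 0.043, 0.039, 0, 0, 0, -1]]

```text
time_s: 28.25
ee_pos: [0.4778, 0.0598, 0.1493]
eef_rot: [3.141, 0.0, 1.515]
force: [0.4, 0.6, -1.3]
grip_width: 0.0339
grip_force: 30.0
```

```bash
python3 held.py; python3 go.py 0.4778,0.0639,0.061,87
```

```text
rel z med [(array([256., 244.]), np.int32(6230), array([0.4776, 0.0622, 0.1498]), array([477.5,  59.8]), array([63.9, 34.6]), 87.4, array([0.148, 0.15 , 0.151]))]
pose [0.4779 0.0598 0.1493] [1.7999e+02 1.0000e-02 8.6780e+01] q6 [0.05 0.1 ] t 28.3
0.4778,0.0639,0.061,87 -> [0.0162, -0.0012, 0.3533, 0.0, 0.0, -0.0006] rows 1.8
```

Call:
play_rows:
  motion:
    - [[0.016, 0, 0.05, 0, 0, 0, -1], [0.016, 0, 0.15, 0, 0, 0, -1], [0.016, 0, 0.28, 0, 0, 0, -1], [0.016, 0, 0.354, 0, 0, 0, -1], [0.016, 0, 0.354, 0, 0, 0, -1], [0.016, 0, 0.354, 0, 0, 0, -0.1], [0.016, 0, 0.354, 0, 0, 0, -0.1], [0.016, 0, 0.3, 0, 0, 0, -0.1], [0.016, 0, 0.1, 0, 0, 0, -0.1], [0.016, 0, -0.3, 0, 0, 0, 0]]

```text
time_s: 29.3
ee_pos: [0.4776, 0.0652, 0.1763]
eef_rot: [-3.141, 0.0, 1.516]
force: [0.9, 1.0, -0.1]
grip_width: 0.0456
grip_force: 0.0
```

```bash
python3 inw.py; python3 go.py 0.55,0.16,0.25,45 0.675,0.1893,0.25,-4.5
```

```text
scene
[254. 182.] 85 [ 0.4645 -0.0404  0.0547] [456.8 -41.9] [61.  59.2] 86.2 [0.049 0.055 0.06 ]
[281. 182.] 87 [0.4746 0.0638 0.0552] [476.   63.1] [61.3 46.8] 83.6 [0.05  0.055 0.061]
[253. 200.] 107 [ 0.564  -0.0496  0.0541] [556.4 -49.7] [62.2 61.8] 86.5 [0.043 0.055 0.06 ]
[251. 218.] 123 [ 0.6638 -0.0598  0.0541] [658.9 -60.4] [61.  60.9] 17.0 [0.045 0.055 0.06 ]
board
side
[279. 190.] 83 [ 0.6651 -0.0497  0.0543] [666.4 -49.2] [37.9 64.2] 0.1 [0.05  0.054 0.058]
[212. 199.] 100 [0.4749 0.0736 0.0542] [476.1  75.6] [62.8 33.4] 85.8 [0.046 0.055 0.058]
[257. 202.] 105 [ 0.5646 -0.0424  0.0545] [564.9 -40. ] [36.9 62. ] 11.2 [0.051 0.055 0.058]
[232. 214.] 126 [ 0.4643 -0.0329  0.0549] [465.1 -30.7] [36.  67.1] 2.1 [0.048 0.055 0.059]
board
pose [0.4806 0.0655 0.1815] [ 1.7932e+02 -8.0000e-02  8.6890e+01] q6 [0.06 0.11] t 29.4
0.55,0.16,0.25,45 -> [0.393, 0.2598, -0.2706, 0.0017, -0.0009, 0.1164] rows 4.9
0.675,0.1893,0.25,-4.5 -> [0.5371, 0.7527, -0.2645, 0.0013, -0.0017, 0.2539] rows 5.8
```

All four blocks lie flat in separate wells (tops at 55 mm), and the board is empty but for the cup. Next I open the valve to half.

Call:
play_rows:
  motion:
    - [[0.1, 0.05, -0.2, 0, 0, 0.024, 0], [0.2, 0.2, -0.27, 0, 0, 0.048, 0], [0.35, 0.35, -0.27, 0, 0, 0.072, 0], [0.45, 0.5, -0.27, 0, 0, 0.096, 0], [0.52, 0.65, -0.27, 0, 0, 0.12, 0], [0.537, 0.753, -0.27, 0, 0, 0.144, 0], [0.537, 0.753, -0.27, 0, 0, 0.168, 0], [0.537, 0.753, -0.27, 0, 0, 0.192, 0], [0.537, 0.753, -0.27, 0, 0, 0.216, 0], [0.537, 0.753, -0.27, 0, 0, 0.24, 0]]

```text
time_s: 30.4
ee_pos: [0.6733, 0.1891, 0.2422]
eef_rot: [-3.141, -0.001, 0.01]
force: [0.3, -0.7, 0.2]
grip_width: 0.0469
grip_force: 0.0
```

```bash
python3 go.py 0.675,0.1893,0.18,-4.8 0.675,0.1893,0.1055,-4.8
python3 - <<'E'
from m import *
for n in ('scene','side','wrist'):
    c=cam(n,f'pics/{n}6.png'); P=cloud(c); hsv=cv2.cvtColor(c['frame'],cv2.COLOR_RGB2HSV).astype(int);V=hsv[...,2]
    X,Y,Z=P[...,0],P[...,1],P[...,2];ok=(c['z_map']>0)
    print(n);[print(*q) for q in comps(c,ok&(abs(Z-.109)<.006)&(V<75)&(abs(X-.65)<.06)&(abs(Y-.2)<.07),P,8)]
E
```

```text
pose [0.6733 0.1891 0.2422] [-1.7999e+02 -4.0000e-02  5.9000e-01] q6 [0.22 1.78] t 30.4
0.675,0.1893,0.18,-4.8 -> [0.0067, -0.0007, 0.2486, -0.0, -0.0001, 0.015] rows 1.2
0.675,0.1893,0.1055,-4.8 -> [0.0065, -0.0007, 0.5466, -0.0, -0.0001, 0.015] rows 1.5
scene
[323. 201.] 52 [0.6551 0.1898 0.1101] [653.4 190.2] [14.5 80.9] 84.4 [0.106 0.11  0.113]
side
[227. 154.] 69 [0.6515 0.1872 0.1085] [652.4 189.1] [21.1 82.6] 84.3 [0.104 0.108 0.113]
wrist
[255. 170.] 24 [0.6903 0.19   0.1103] [690.4 189.5] [ 2.5 10.5] 4.0 [0.109 0.11  0.112]
[250. 210.] 474 [0.65   0.1945 0.1113] [649.4 193.6] [12.8 70.2] 86.4 [0.11  0.111 0.112]
```

View pics/wrist6.png

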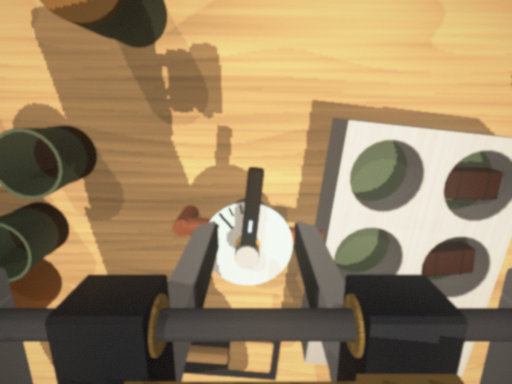

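The lever at (252,170–260) is between the fingers, so I descend and grip.

Call:
play_rows:
  motion:
    - [[0.008, 0.003, 0.15, 0, 0, 0.015, 0], [0.008, 0.003, 0.25, 0, 0, 0.015, 0], [0.008, 0.003, 0.4, 0, 0, 0.015, 0], [0.008, 0.003, 0.5, 0, 0, 0.015, 0], [0.008, 0.003, 0.545, 0, 0, 0.015, 0], [0.008, 0.003, 0.545, 0, 0, 0.015, 0], [0.008, 0.003, 0.545, 0, 0, 0.015, -1], [0.008, 0.003, 0.545, 0, 0, 0.015, -1], [0.008, 0.003, 0.545, 0, 0, 0.015, -1], [0.008, 0.003, 0.545, 0, 0, 0.015, -1]]
  grip_force: 20

```text
time_s: 31.55
ee_pos: [0.6756, 0.1891, 0.1064]
eef_rot: [-3.14, -0.002, -0.077]
force: [3.2, 24.0, 0.8]
grip_width: 0.0185
grip_force: 12.3
```

```bash
sed -i 's/.1955/.1972/' arc.py; python3 arc.py -5 3 11 19 27 34 38 40
```

```text
pose [0.6756 0.1891 0.1064] [-1.7991e+02 -9.0000e-02 -4.4300e+00] q6 [0.22 1.87] t 31.55
0.6757,0.1904,0.105,-5.0 -> [-0.0, -0.0053, 0.0057, -0.0003, -0.0002, 0.0016] rows 0.1
0.6759,0.2013,0.105,3.0 -> [-0.0026, -0.0488, 0.0058, -0.0002, -0.0003, -0.0207] rows 0.8
0.6746,0.2121,0.105,11.0 -> [-0.0111, -0.0915, 0.0059, -0.0002, -0.0003, -0.0429] rows 0.9
0.6718,0.2226,0.105,19.0 -> [-0.0255, -0.1325, 0.0059, -0.0002, -0.0003, -0.0651] rows 0.9
0.6675,0.2326,0.105,27.0 -> [-0.0458, -0.1711, 0.006, -0.0002, -0.0003, -0.0873] rows 0.9
0.6627,0.2408,0.105,34.0 -> [-0.0675, -0.2023, 0.006, -0.0002, -0.0003, -0.1068] rows 0.8
0.6595,0.2452,0.105,38.0 -> [-0.0816, -0.2188, 0.006, -0.0002, -0.0003, -0.1179] rows 0.5
0.6578,0.2473,0.105,40.0 -> [-0.089, -0.2267, 0.006, -0.0002, -0.0003, -0.1234] rows 0.2
```

Call:
play_rows:
  motion:
    - [[0, -0.008, 0, 0, 0, 0, -1], [0, -0.008, 0, 0, 0, 0, -1], [-0.003, -0.049, 0, 0, 0, -0.02, -1], [-0.011, -0.092, 0, 0, 0, -0.042, -1], [-0.025, -0.132, 0, 0, 0, -0.064, -1], [-0.046, -0.171, 0, 0, 0, -0.087, -1], [-0.067, -0.202, 0, 0, 0, -0.106, -1], [-0.082, -0.219, 0, 0, 0, -0.118, -1], [-0.088, -0.226, 0, 0, 0, -0.123, -1], [-0.088, -0.226, 0, 0, 0, -0.123, -1]]

```text
time_s: 32.55
ee_pos: [0.6583, 0.2465, 0.1064]
eef_rot: [3.141, -0.002, 0.695]
force: [2.8, -0.1, 6.1]
grip_width: 0.0157
grip_force: 20.1
```

```bash
cat > lev.py <<'E'
from m import *
for n in ('scene','side','wrist'):
    c=cam(n,f'pics/{n}7.png'); P=cloud(c); hsv=cv2.cvtColor(c['frame'],cv2.COLOR_RGB2HSV).astype(int);V=hsv[...,2]
    X,Y,Z=P[...,0],P[...,1],P[...,2];ok=(c['z_map']>0)
    print(n);[print(*q) for q in comps(c,ok&(abs(Z-.109)<.006)&(V<75)&(abs(X-.64)<.07)&(abs(Y-.22)<.07),P,8)]
E
python3 lev.py; python3 arc.py 40
```

```text
scene
[341. 201.] 13 [0.6634 0.2521 0.1092] [662.3 253. ] [ 7.6 22.7] 79.8 [0.104 0.11  0.114]
side
[217. 150.] 34 [0.6414 0.2305 0.1094] [637.8 229. ] [70.5 17.2] 41.9 [0.105 0.109 0.113]
wrist
[256. 262.] 2439 [0.6533 0.2423 0.1109] [650.4 240.8] [52.4 17.8] 37.5 [0.109 0.111 0.112]
[256. 345.] 179 [0.6115 0.2069 0.1111] [611.2 206.4] [ 7.1 15.7] 34.5 [0.109 0.111 0.112]
pose [0.6583 0.2464 0.1064] [ 1.7996e+02 -1.0000e-01  3.9740e+01] q6 [0.31 1.18] t 32.7
0.6578,0.2473,0.105,40.0 -> [0.0006, -0.0039, 0.0055, 0.0001, -0.0003, -0.0007] rows 0.0
```

Call:
play_rows:
  motion:
    - [[0, 0, 0, 0, 0, 0, -0.5], [0, 0, 0, 0, 0, 0, -0.2], [0, 0, 0, 0, 0, 0, 0], [0, 0, 0, 0, 0, 0, 0], [0, 0, -0.1, 0, 0, 0, 0], [0, 0, -0.3, 0, 0, 0, 0], [0, 0, -0.5, 0, 0, 0, 0], [-0.3, 0, -0.7, 0, 0, 0, 0], [-0.6, 0, -0.9, 0, 0, 0, 0], [-0.6, 0, -0.9, 0, 0, 0, 0]]

```text
time_s: 33.7
ee_pos: [0.5604, 0.1657, 0.3143]
eef_rot: [-3.141, 0.0, 0.695]
force: [1.2, -0.5, 0.2]
grip_width: 0.0465
grip_force: 0.0
```

```bash
python3 lev.py; python3 inw.py; python3 go.py
```

```text
scene
[332. 198.] 70 [0.6416 0.2263 0.1089] [641.5 227.5] [84.7 16.3] 41.0 [0.104 0.109 0.115]
side
[217. 151.] 28 [0.6393 0.228  0.1104] [639.5 229.7] [56.7 14.9] 41.8 [0.108 0.11  0.113]
wrist
[255.  64.] 432 [0.6537 0.2423 0.1112] [649.6 239.9] [49.8 12. ] 40.1 [0.11  0.111 0.112]
scene
[254. 182.] 87 [ 0.4646 -0.04    0.0551] [457.6 -39.9] [60.3 58.9] 54.2 [0.047 0.056 0.062]
[281. 182.] 86 [0.4749 0.0636 0.0554] [467.2  63.7] [62.  62.6] 83.1 [0.049 0.056 0.061]
[253. 200.] 105 [ 0.5643 -0.0495  0.0543] [555.9 -50.4] [58.3 61.6] 2.9 [0.046 0.055 0.061]
[251. 218.] 125 [ 0.6638 -0.0602  0.0542] [657.9 -61.9] [60.7 62.1] 12.8 [0.042 0.055 0.061]
board
side
[279. 190.] 86 [ 0.665  -0.0502  0.0544] [665.5 -49.6] [37.4 62.3] 5.5 [0.049 0.055 0.058]
[212. 200.] 103 [0.4747 0.0738 0.0539] [476.7  77.2] [62.7 35.2] 84.2 [0.045 0.055 0.058]
[257. 202.] 107 [ 0.5642 -0.042   0.0544] [565.3 -40.2] [34.9 60.8] 4.4 [0.049 0.055 0.058]
[232. 214.] 126 [ 0.4642 -0.033   0.0548] [468.9 -32.6] [55.4 58.9] 49.7 [0.05  0.055 0.058]
board
pose [0.562  0.1667 0.313 ] [-1.7998e+02  3.0000e-02  3.9820e+01] q6 [0.23 1.1 ] t 33.95
```

View pics/wrist7.png

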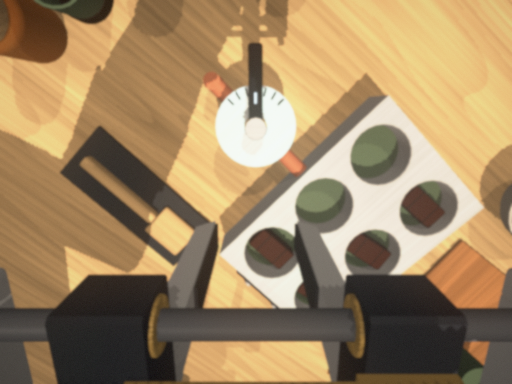

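View pics/side7.png

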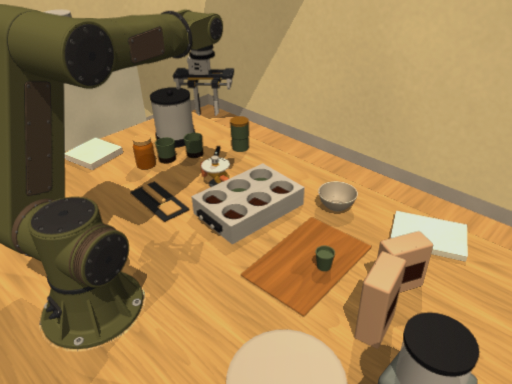

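The lever covers the middle mark at about 40° world, which is 45–46° open. The paddle is centred on the slate, the four blocks lie in their wells and the small cup hasn't moved, so I hand the job in.

```bash
python3 -c "
from station import workorder
print(workorder.hand_in())"
```

```text
the job is handed in; nothing more can be done
None
```

The job is handed in, with no verdict returned: the paddle is flat and centred on the slate, the valve was shut before all four blocks went into their own wells, and it is now open to about 45°; the tasting cup hasn't moved, nor any other bystander that I could see.

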